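Turn the reversible scale plate on the photo stand and present a jar

ROBOT

A 6-joint arm with a two-finger parallel gripper is mounted at the origin on the work surface. World frame = base frame: x ahead of the robot, y to its left, z up, the work surface at z = 0. Lengths are in mm, angles in rad, forces in N, time in s.
With the tool pointing down it reaches from about 350 to 975 mm from the base axis. Payload 7.1 kg.
Tool frame: the origin (TCP) lies at the very end of the fingers, on their centre line; the grasp point (between the pads) lies 19 mm behind it (ctrl.grip_depth is the distance from the TCP to the grasp point, in mm); x points along the fingers, z is the direction in which the jaws open and shut, and the axes are right-handed (so a half turn about x gives the same grasp; the last joint's range is limited). The gripper opens to 88 mm and grips with 3 to 60 N. Pads are 20 mm wide; open, the fingers measure 115 mm over their backs; the gripper's body (75 mm by 178 mm) begins 61 mm behind the grasp point.
Start: joints at [1.208, 0.423, 1.63, -0, 1.089, -0.019], TCP at [210.635, 588.42, 222.675] pointing down, gripper open.
Joint ranges: [-3, 3], [-0.9, 2.11], [0.09, 2.58], [-1.31, 4.45], [0.11, 2.69], [-2.54, 2.54]. Speed limits (rad/s): [2.39, 2.39, 3.01, 3.14, 3.14, 3.14].

INTERFACE

Orientations are given as a rotation vector (axis times angle).
In Python, from workcell import ctrl gives the robot as it stands. The module is installed in compiled form; this text tells all that it offers.
- The arm moves only by the tool send_rows, never from a script. Its argument "rows" is a list of rows, each a list of 4 numbers: the shift along the tool's x, y, z in mm, then the turn about the tool's x in rad. In form: [[x, y, z, turn], ...]. A call has 1 to 10 rows; each row shifts and turns the pose as measured when the row begins, along the tool's axes as they then stand; what a row does not reach is not made up. A row lasts 1/12 s, in which the tool goes at most 41.7 mm and 7.16 degrees, less where a joint would pass 70% of its speed; a pose out of reach is approached as far as the arm can. A call with a gripper value outside its range is refused whole. "fingers" is the opening, from 0 (shut) to 1 (fully open), set as the call begins (left out, the last holds). The fingers move at their own pace and stop on an object; the grip force is fixed at half the most. Time passes only in rows, so rows that do not move let the fingers close. It gives the time, the measured TCP pose, the force and the opening at its end, in the units of the state.
- ctrl.get_obs(): the state, without advancing time (a new reading comes with each control period).
- ctrl.get_image(name): name is "side" or "top" or "wrist"; returns a dict with "img" (400x640x3 uint8, red, green, blue), "depth" (400x640 float32, mm along the optical axis (not along the pixel's ray), 0 where there is no reading), "mtx" (3x3 intrinsics, pixels), "world_from_camera" (4x4, takes a point from camera to world coordinates). Camera axes: x right, y down, z forward; pixel columns grow to the right and rows downward; lengths in mm; the calibration is good to about 2 mm. A picture is of the moment at which its call begins.
- ctrl.close_job(): hands the job in, once; it reports no verdict.
The state is a dict: "t": time; "qpos": joint angles; "qvel": joint speeds; "joint_torque": joint torques, N m; "ee_pos": TCP position; "orientation": TCP orientation; "ft_force": force on the tool from outside, world axes, zero at the start; "moment": the same for the moment, N m; "width": finger opening in mm.
Only numpy, scipy, OpenCV 4.12 (cv2) and the standard library are available. Lean on these libraries where they do the work, as an engineer would, in place of code of your own. Each camera call takes 0.05 s, during which the arm holds its last target.

TASK

Get the evidence photo stand ready for the short jar: take the white plate off the stand's two pins, turn it round so that its ribbed scale side faces outward, and hang it back on both pins, upright and pushed fully home against the collars. Then stand the short jar upright, wholly on the stand's round rubber stage in front of the plate, and let go. Leave the tall jar and the flat tin where they are.

Things in the scene. Friction and masses are not known exactly. Their poses are not given: they have to be found in the camera images.
- stand: Fixed photo stand. Origin on the bench plane below the front face of its upright panel, midway across; +x points out of that face to the display side, which faces the robot's right (stand yaw -1.7 to -1.2 rad); +y along the panel, +z up. Base 190 wide, x -40 to +155, 10 thick. Panel 170 wide, 12 thick (x -12 to 0), top edge 195 high. Two unequal steel pins stick out along +x.
- thick_pin (a point): Tip of the thick pin, at stand x +30, y +50, height 175; axes as the stand's. The pin is level, diameter 12, with a collar of diameter 26 at its root from x 0 to 6, on which the plate bears; beyond it straight for 14, then tapering over 10 to a 5 wide tip.
- thin_pin (a point): Tip of the thin pin, at stand x +30, y -50, height 105. Diameter 8; collar, length and taper as the thick pin's.
- seat (a point): Where the centre of the plate's body is when it hangs fully home: 11 in front of the panel face, midway across, 135 above the bench; axes as the stand's (x outward). Owing to the play in its holes the plate hangs up to 2 lower.
- stage (a point): Centre of the top of the round black rubber stage (diameter 100, 8 thick) on the stand's base, 105 in front of the panel face, 18 above the bench.
- plate: Loose white plastic plate, about 250 g, hung upright on both pins, plain side outward at the start. Body 150 wide (y), 140 high (z), 10 thick (x); origin at the body's centre; +x comes out of the ribbed face: at the start against the stand's x, at the end along it. Holes: diameter 16 at y +-50, z +40 and 12 at y +-50, z -30, so it fits the pins either way round with 2 play all round.
- tab (a point): Centre of the plate's flat grip tab, 100 above the plate's centre. The tab is 50 wide, 60 high (plate z +70 to +130), 10 thick, and rises from the middle of the top edge, clear above the panel: pinch it across its thickness from above.
- ribs (a point): Point 8 from the plate's centre along its +x, level with the crests of the ribs. The ribbed face carries a column of thirteen dark horizontal ribs standing out 3, long and short like a ruler; the other face is smooth.
- jar: The short jar: clear plastic, full of nuts, round, body diameter 60, height 90 in all, aluminium lid of diameter 62 over the top 14; about 220 g. Origin at the centre of its underside, z up. Stands on the bench to one side of the stand.
- tall_jar: Bystander: tall jar of nuts, diameter 72 (lid 74), height 165. Origin at the centre of its underside. To be left alone.
- tin: Bystander: low flat aluminium tin with a pull ring, diameter 96, height 38. Origin at the centre of its underside. To be left alone.

How it is judged (in metres and radians):
On the way, in this order (a step that is already met when the one before it is completed fails the run):
1. the plate is off both pins, clear of the stand's panel (x of plate in the frame of seat above 0.04 m), for 0.1 s.
2. the plate hangs on both pins, home against the collars, ribbed side outward, and is let go (x of plate in the frame of seat between -0.004 and 0.004 m and y of plate in the frame of seat between -0.006 and 0.006 m and z of plate in the frame of seat between -0.006 and 0.006 m and angle between plate's own z axis and vertical below 0.1 rad and angle between the x axis of plate and the x axis of seat, either way round below 0.1 rad and x of ribs in the frame of seat above 0.003 m and contact force between the fingers and plate below 0.1 N), for 0.3 s.
3. the short jar stands upright on the round stage (horizontal distance between jar and stage below 0.02 m and z of jar in the frame of stage between -0.004 and 0.004 m and angle between jar's own z axis and vertical below 0.1 rad and linear speed of jar below 0.02 m/s), for 0.2 s.
At the end, for the whole second after the job is handed in: The plate hangs on both pins, ribs outward, its centre within 4 mm of home along the pins and 6 mm across and in height, square within 0.1 rad; the short jar stands upright (0.1 rad) on the stage within 20 mm of its centre; both released and at rest (all of step 2 and all of step 3 and linear speed of plate below 0.02 m/s and contact force between the fingers and jar below 0.1 N); the robot touches nothing.
It fails at once if the tall jar is pushed (30 mm) or tipped (distance of tall_jar from where it was at the start of the episode above 0.03 m or angle between tall_jar's own z axis and vertical above 0.3 rad).
It fails at once if the flat tin is pushed (30 mm) or tipped (distance of tin from where it was at the start of the episode above 0.03 m or angle between tin's own z axis and vertical above 0.3 rad).
It also fails if it takes over 72 s, if anything falls off the work surface, if the arm or the gripper's body presses on something with over 40 N, if the wrist force passes 120 N, or if a joint passes its speed limit or range.

## Working session

There is one attempt and no reset: what is moved stays moved. The work goes in short steps, Python scripts to look and compute and a tool call to move; the robot and the scene stay as the last step left them, time stands still between calls to the robot, and variables do not carry over. Pictures are saved under pics/ and viewed, and the job is handed in when it is done.

Besides the shell and the picture viewer there is one more tool, called after "Request:" by a JSON object that holds its "fn" and its "kwargs". send_rows: Moves the arm, as the interface text tells. Its arguments: {"type":"object","properties":{"rows":{"type":"array"},"fingers":{"type":"number"}},"required":["rows"]}

```bash
ls; mkdir -p pics; cat > h.py <<'E'
import numpy as np, cv2
from workcell import ctrl
def grab(name,tag):
    d=ctrl.get_image(name); cv2.imwrite(f'pics/{tag}.png',d['img'][:,:,::-1]); np.savez(f'/tmp/{tag}.npz',**d); return d
def load(tag): return dict(np.load(f'/tmp/{tag}.npz'))
def pt(d,u,v,r=1):
    p=d['depth'][v-r:v+r+1,u-r:u+r+1]; p=p[p>0]; z=np.median(p)
    c=np.linalg.inv(d['mtx'])@[u,v,1]*z
    return (d['world_from_camera']@[*c,1])[:3]
def proj(d,P):
    c=np.linalg.inv(d['world_from_camera'])@[*P,1]; q=d['mtx']@c[:3]; return q[:2]/q[2]
def cloud(d):
    v,u=np.indices(d['depth'].shape); z=d['depth']
    c=np.stack([u,v,np.ones_like(u)],-1)@np.linalg.inv(d['mtx']).T*z[...,None]
    W=d['world_from_camera']; return c@W[:3,:3].T+W[:3,3]
E
python3 - <<'E'
from h import *
for n in ['side','top','wrist']:
    d=grab(n,n+'0'); print(n,d['mtx'].round(1).tolist(),d['world_from_camera'].round(3).tolist())
o=ctrl.get_obs(); print(o); print(ctrl.grip_depth)
E
```

```text
pics
side [[373.4, 0.0, 323.3], [0.0, 373.4, 194.7], [0.0, 0.0, 1.0]] [[0.838, -0.369, 0.402, 124.938], [-0.546, -0.551, 0.631, -625.876], [-0.011, -0.748, -0.663, 794.577], [0.0, 0.0, 0.0, 1.0]]
top [[488.3, 0.0, 328.7], [0.0, 488.3, 200.9], [0.0, 0.0, 1.0]] [[-0.017, -0.996, 0.087, 396.346], [-1.0, 0.016, -0.017, 27.096], [0.015, -0.088, -0.996, 1364.029], [0.0, 0.0, 0.0, 1.0]]
wrist [[329.7, 0.0, 321.5], [0.0, 329.7, 203.4], [0.0, 0.0, 1.0]] [[0.336, 0.908, 0.251, 143.837], [0.942, -0.324, -0.091, 613.246], [-0.001, 0.267, -0.964, 384.409], [0.0, 0.0, 0.0, 1.0]]
{'t': 0.15, 'qpos': array([ 1.20799399e+00,  4.23659827e-01,  1.63049608e+00, -6.26745540e-06,
        1.08860108e+00, -1.90430049e-02]), 'qvel': array([-0.00054536, -0.00060628, -0.0021544 ,  0.00012838,  0.00048833,
       -0.0005464 ]), 'joint_torque': array([-3.88438293e-04, -5.44984782e+01, -2.73919451e+01,  6.44460018e-02,
        2.04512186e-02, -3.03019817e-05]), 'ee_pos': array([210.4943324 , 588.03410896, 222.0909058 ]), 'orientation': array([-0.95302833,  1.35342816,  0.9519419 ]), 'ft_force': array([ 0.2691461 , -0.03206956, -0.49202556]), 'moment': array([ 0.01363216,  0.04121925, -0.01595564]), 'width': 88.05667689890808}
18.700000000000003
```

View pics/side0.png

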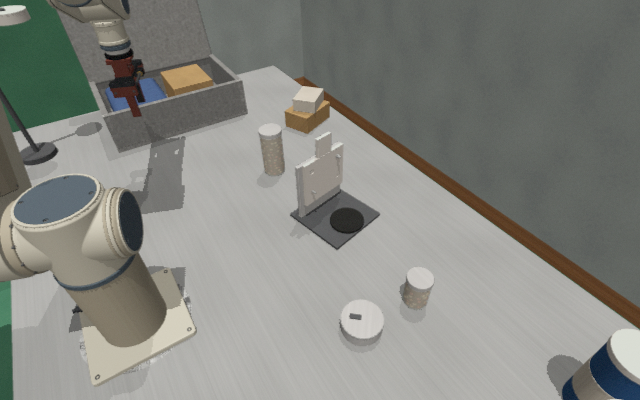

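View pics/top0.png

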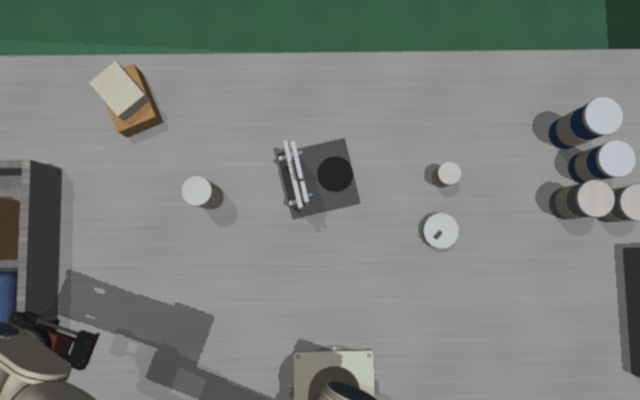

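View pics/wrist0.png

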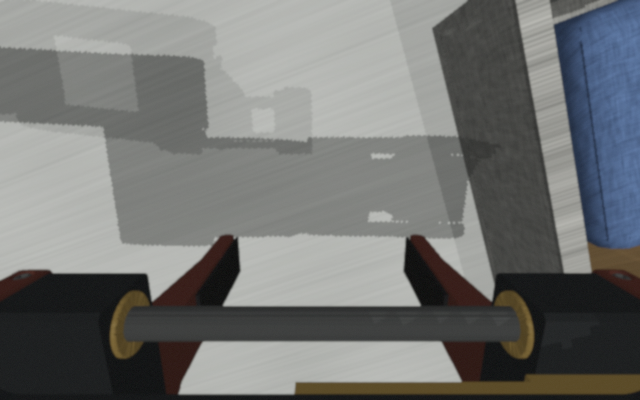

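Side view: the stand is at about (335,195) with the plate tab at (323,143), the stage at (347,220), the jar at (418,288), the tin at (361,322) and the tall jar at (271,150). Top view: the plate is at about (298,175), the stage at (335,174), the jar at (448,174), the tin at (440,231) and the tall jar at (200,192). Next I'll measure from enlarged crops.

```bash
python3 - <<'E'
from h import *
t=load('top0'); s=load('side0')
a=t['img'][125:230,260:370,::-1]; b=s['img'][120:260,270:400,::-1]
a=cv2.resize(a,None,fx=5,fy=5,interpolation=cv2.INTER_CUBIC); b=cv2.resize(b,None,fx=4,fy=4,interpolation=cv2.INTER_CUBIC)
cv2.imwrite('pics/ct.png',a); cv2.imwrite('pics/cs.png',b)
for n,(u,v) in dict(stage=(335,174),jar=(448,174),tin=(440,225),tall=(197,191),bench=(400,120)).items(): print('top',n,pt(t,u,v).round(1))
for n,(u,v) in dict(stage=(347,220),jar=(420,276),tall=(270,132),bench=(430,240)).items(): print('side',n,pt(s,u,v).round(1))
# components in height map
for nm,d in (('top',t),('side',s)):
    C=cloud(d)
    def sel(m,n):
        P=C[m&(d['depth']>0)]
        if len(P)>3: print(nm,n,len(P),'mean',P.mean(0).round(1),'med',np.median(P,0).round(1),'mn',P.min(0).round(0),'mx',P.max(0).round(0))
    X,Y,Z=C[...,0],C[...,1],C[...,2]
    sel((Z>80)&(Z<100)&(abs(Y+220)<70)&(abs(X-450)<80),'jarlid')
    sel((Z>155)&(Z<175)&(Y>200)&(Y<400)&(X>300)&(X<520),'tall lid')
    sel((Z>225)&(Z<290)&(abs(Y-85)<90)&(abs(X-430)<100),'tab')
    sel((Z>255)&(Z<290)&(abs(Y-85)<90)&(abs(X-430)<100),'tabtop')
    sel((Z>30)&(Z<60)&(Y<-150)&(Y>-300)&(X>230)&(X<380),'tin')
E
```

```text
top stage [589.4 -14.6  17.6]
top jar [ 574.6 -311.2   89.4]
top tin [ 442.  -296.9   40.7]
top tall [531.2 330.3 164.7]
top bench [ 7.444e+02 -2.034e+02  4.000e-01]
side stage [592.2 -18.6  18.5]
side jar [ 582.  -312.1   91.1]
side tall [529.9 316.2 164.8]
side bench [ 750.3 -197.9    1. ]
top tall lid 199 mean [510.3 332.2 164.4] med [511.2 332.  164.5] mn [497. 299. 155.] mx [519. 365. 171.]
side tall lid 79 mean [510.5 326.  163.6] med [511.  324.4 165. ] mn [499. 303. 155.] mx [520. 359. 169.]
```

View pics/ct.png

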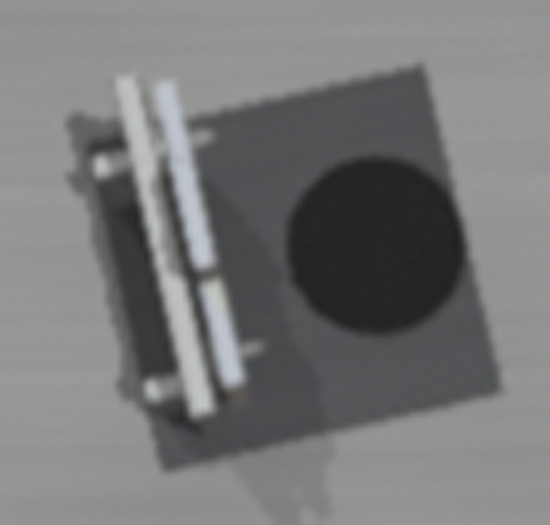

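View pics/cs.png

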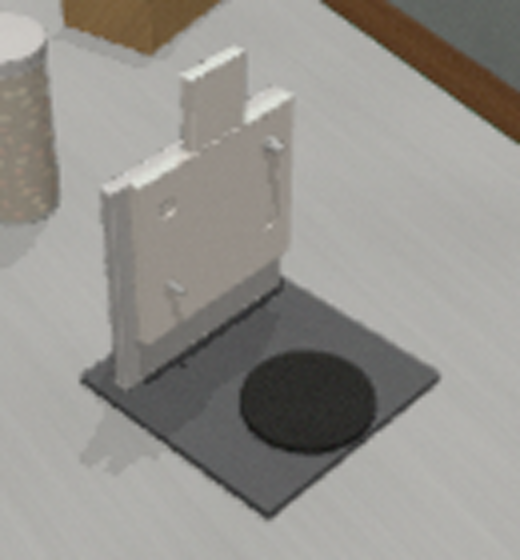

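```bash
cat > fit.py <<'E'
from h import *
from scipy.optimize import least_squares
t=load('top0'); s=load('side0')
T=lambda u,v:(260+(u+.5)/5-.5,125+(v+.5)/5-.5); S=lambda u,v:(270+(u+.5)/4-.5,120+(v+.5)/4-.5)
obs=[(t,(155,95,10),T(424,64)),(t,(155,-95,10),T(503,391)),(t,(-40,-95,10),T(166,471)),(t,(105,0,18),T(377,246)),
(t,(30,50,175),T(212,132)),(t,(30,-50,105),T(258,346)),
(s,(155,-95,10),S(269,518)),(s,(155,95,10),S(440,376)),(s,(-40,-95,10),S(82,379)),(s,(105,0,18),S(308,400)),
(s,(0,-85,195),S(116,196)),(s,(30,50,175),S(271,148)),(s,(30,-50,105),S(184,292))]
def M(p): c,sn=np.cos(p[2]),np.sin(p[2]); return lambda q: np.array([p[0]+c*q[0]-sn*q[1],p[1]+sn*q[0]+c*q[1],q[2]+p[3]])
if __name__=='__main__':
  for use in (obs[:6],obs[6:],obs):
    r=least_squares(lambda p: np.concatenate([proj(d,M(p)(q))-uv for d,q,uv in use]),[580,80,-1.4,0],loss='soft_l1',x_scale=[10,10,.05,5])
    print(r.x.round(3)); print(r.fun.reshape(-1,2).round(1).tolist())
    f=M(r.x)
    for n,q in dict(seat=(11,0,135),tab=(11,0,235),stage=(105,0,18)).items(): print(n,f(q).round(1),end=' ')
    print()
  for d,nm in ((t,'top'),(s,'side')):
    C=cloud(d); P=C[(d['depth']>0)&(C[...,2]>225)&(C[...,2]<275)&(abs(C[...,0]-590)<60)&(abs(C[...,1]-80)<80)]
    print(nm,len(P),P.mean(0).round(1),P.min(0).round(1),P.max(0).round(1))
    P=C[(d['depth']>0)&(C[...,2]>83)&(C[...,2]<96)&(abs(C[...,0]-570)<60)&(abs(C[...,1]+315)<60)]
    print(nm,'jar',len(P),P.mean(0).round(1),P.min(0).round(1),P.max(0).round(1))
E
python3 fit.py
```

```text
[568.11   88.418  -1.356   3.152]
[[-0.1, -0.2], [-0.0, -0.0], [-1.1, 0.0], [-0.1, -0.4], [0.3, 0.5], [0.8, 0.0]]
seat [570.5  77.7 138.2] tab [570.5  77.7 238.2] stage [590.5 -14.2  21.2] 
[569.756  86.424  -1.35    0.668]
[[0.2, -0.6], [0.5, -0.5], [-0.9, -0.6], [-0.0, -0.3], [-1.4, 0.3], [2.8, 1.1], [-0.1, 0.8]]
seat [572.2  75.7 135.7] tab [572.2  75.7 235.7] stage [592.7 -16.   18.7] 
[ 5.69111e+02  8.77090e+01 -1.35200e+00 -1.63000e-01]
[[-0.1, -0.5], [0.2, -0.5], [-0.6, -0.3], [0.0, -0.7], [0.5, 0.3], [1.2, -0.3], [-0.4, -0.6], [0.1, -0.4], [-1.3, -0.6], [-0.5, -0.2], [-1.9, 0.4], [2.3, 1.2], [-0.5, 0.9]]
seat [571.5  77.  134.8] tab [571.5  77.  234.8] stage [591.9 -14.8  17.8] 
top 104 [570.1  76.6 261.1] [546.9  68.1 231.9] [596.3  85.8 266.5]
top jar 426 [ 578.9 -313.4   89.9] [ 548.4 -343.9   83.4] [ 610.1 -283.5   95.8]
side 225 [571.4  73.3 247.8] [548.6  66.4 225.1] [599.2  87.7 265.3]
side jar 523 [ 578.4 -315.9   90.2] [ 548.2 -344.8   83. ] [ 612.7 -283.2   94.1]
```

```bash
cat >> h.py <<'E'
from scipy.spatial.transform import Rotation as Ro
def state():
    o=ctrl.get_obs(); R=Ro.from_rotvec(o['orientation']).as_matrix()
    print('t',round(o['t'],2),'pos',o['ee_pos'].round(1),'F',o['ft_force'].round(1),'M',o['moment'].round(2),'w',round(o['width'],1)); print('q',o['qpos'].round(3)); print('R',R.round(4).tolist(),'yaw z',np.arctan2(R[1,2],R[0,2]).round(4))
    return o,R
def togo(P,R,pos): return (R.T@(np.asarray(P)-pos)).round(1)
E
python3 - <<'E'
from h import *
o,R=state()
t=load('wrist0'); W=t['world_from_camera']; T=np.eye(4); T[:3,:3]=R; T[:3,3]=o['ee_pos']
print((np.linalg.inv(T)@W).round(3))
E
```

```text
t 0.15 pos [210.5 588.  222.1] F [ 0.3 -0.  -0.5] M [ 0.01  0.04 -0.02] w 88.1
q [ 1.208  0.424  1.63  -0.     1.089 -0.019]
R [[-0.0004, -0.9415, 0.337], [-0.0011, 0.337, 0.9415], [-1.0, 0.0, -0.0012]] yaw z 1.227
[[ 0.00000e+00 -2.67000e-01  9.64000e-01 -1.62318e+02]
 [ 1.00000e-03 -9.64000e-01 -2.67000e-01  7.12580e+01]
 [ 1.00000e+00  1.00000e-03 -0.00000e+00  1.08300e+00]
 [ 0.00000e+00  0.00000e+00  0.00000e+00  1.00000e+00]]
```

Request:
{"fn": "send_rows", "kwargs": {"rows": [[-15, -30, -21, 0], [-15, -30, -21, 0], [-15, -30, -21, 0], [-12, -30, -21, 0], [-12, -30, -21, 0], [-12, -30, -21, 0], [-12, -30, -21, 0], [-12, -30, -21, 0], [-5, -30, -21, 0], [0, -30, -21, 0]], "fingers": 1}}

```text
t: 0.98
ee_pos: [426.2, 281.0, 333.9]
orientation: [-0.965, 1.354, 0.959]
ft_force: [0.1, 0.3, -0.6]
width: 87.6
```

Request:
{"fn": "send_rows", "kwargs": {"rows": [[0, -29.5, -20.5, 0], [0, -29.5, -20.5, 0], [0, -29.5, -20.5, 0], [0, -29.5, -20.5, 0], [0, -29.5, -20.5, 0], [0, -29.5, -20.5, -0.113], [0, 0, 0, -0.113], [0, 0, 0, -0.113], [0, 0, 0, -0.113], [0, 0, 0, -0.113]]}}

```text
t: 1.82
ee_pos: [561.4, 87.9, 334.0]
orientation: [-1.391, 1.091, 1.386]
ft_force: [-1.3, 0.2, 0.4]
width: 88.1
```

```bash
python3 - <<'E'
from h import *
d=grab('wrist','w1'); o,R=state(); print(togo([571.5,77,330],R,o['ee_pos']))
E
```

```text
t 1.87 pos [561.3  88.  334. ] F [0.1 0.2 0.4] M [ 0.05 -0.02 -0.01] w 87.8
q [ 0.138  0.23   1.64  -0.007  1.274 -1.682]
R [[-0.0019, -0.9686, -0.2487], [-0.007, -0.2486, 0.9686], [-1.0, 0.0036, -0.0063]] yaw z 1.8221
[  4.   -7.1 -13.1]
```

View pics/w1.png

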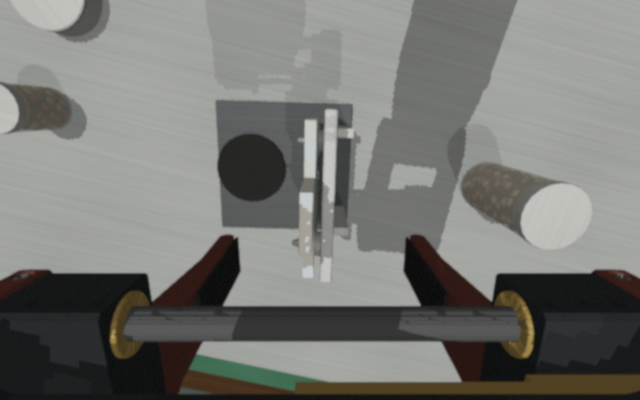

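The wrist view shows the stage at (252,167), the plate strip at about columns 300–316 just left of the panel strip at (330,190), and the fingers straddling both. I'll enlarge it.

```bash
python3 - <<'E'
from h import *
d=load('w1'); a=d['img'][90:300,200:370,::-1]; cv2.imwrite('pics/w1c.png',cv2.resize(a,None,fx=2.8,fy=2.8,interpolation=cv2.INTER_CUBIC))
C=cloud(d)
from fit import M
f=M([569.1,87.4,-1.352,0]); c,s=np.cos(-1.352),np.sin(-1.352)
X=(C[...,0]-569.1)*c+(C[...,1]-87.4)*s; Y=-(C[...,0]-569.1)*s+(C[...,1]-87.4)*c; Z=C[...,2]
ok=d['depth']>0
for n,m in dict(tab=(Z>258)&(Z<270),bodytop=(Z>200)&(Z<212),paneltop=(Z>189)&(Z<199),stage=(Z>14)&(Z<22)&(d['img'].sum(-1)<130)).items():
    m=m&ok&(abs(Y)<100)&(X>-40)&(X<160)
    if m.sum()<5: print(n,m.sum()); continue
    x,y,z=X[m],Y[m],Z[m]; v,u=np.nonzero(m)
    print(n,m.sum(),'x',np.percentile(x,[2,50,98]).round(1),'y',np.percentile(y,[2,50,98]).round(1),'z',np.median(z).round(1),'slope',np.polyfit(y,x,1).round(4),'px',u.min(),u.max(),v.min(),v.max())
for n,q in dict(tabTopA=(11,25,265),tabTopB=(11,-25,265),p195a=(0,85,195),p195b=(0,-85,195),thick=(30,50,175),stage=(105,0,18)).items(): print(n,proj(d,f(q)).round(1))
E
```

```text
tab 875 x [ 5.2 10.  14.8] y [-22.    0.7  26.5] z 263.2 slope [-7.00000e-04  1.00195e+01] px 299 312 191 255
bodytop 933 x [ 5.1  9.8 14.8] y [-71.1 -36.6  76.3] z 203.3 slope [-9.0000e-04  9.7842e+00] px 303 316 120 277
paneltop 2426 x [-13.4  -7.1   4.8] y [-78.7  -5.   82.8] z 195.2 slope [ 4.3000e-03 -6.5767e+00] px 313 337 109 282
stage 3343 x [ 58.7 102.  144.8] y [-41.2   0.4  44.3] z 18.4 slope [1.110000e-02 1.020407e+02] px 219 284 135 199
tabTopA [303.5 253. ]
tabTopB [304.3 188.8]
p195a [317.7 279.9]
p195b [322.2 104.8]
thick [290.1 239.5]
stage [249.4 166.5]
```

View pics/w1c.png

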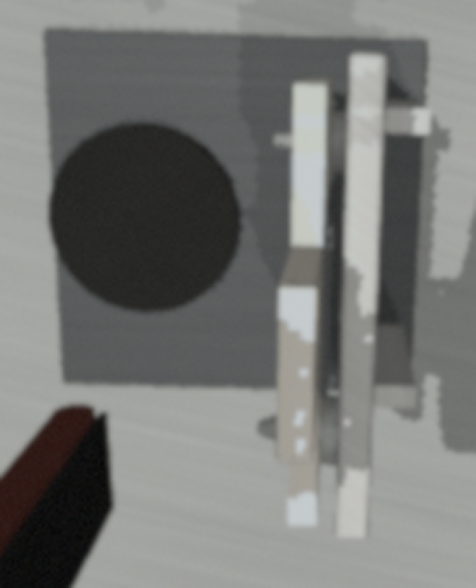

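The tab centre is at about (573,78), with its top at z 263 and the body top at z 203, as expected for a plate hanging 2 low. The yaw agrees too. I'll align above it first.

Request:
{"fn": "send_rows", "kwargs": {"rows": [[0, -9, -12, 0.032], [0, 0, 0, 0], [0, 0, 0, 0]]}}

```text
t: 2.12
ee_pos: [573.8, 77.8, 333.5]
orientation: [-1.365, 1.111, 1.361]
ft_force: [0.1, 0.2, 0.2]
width: 87.8
```

```bash
python3 - <<'E'
from h import *
o,R=state(); print(togo([573,78,214],R,o['ee_pos']))
E
```

```text
t 2.12 pos [573.8  77.8 333.5] F [0.1 0.2 0.2] M [ 0.09 -0.   -0.03] w 87.8
q [ 0.118  0.249  1.617 -0.007  1.28  -1.66 ]
R [[-0.0028, -0.9782, -0.2077], [-0.0071, -0.2076, 0.9782], [-1.0, 0.0042, -0.0064]] yaw z 1.78
[119.5   0.2   1.1]
```

Request:
{"fn": "send_rows", "kwargs": {"rows": [[25, 0, 0, -0.01], [25, 0, 0, 0], [25, 0, 0, 0], [20, 0, 0, 0], [15, 0, 0, 0], [9, 0, 1, 0], [0, 0, 0, 0]]}}

```text
t: 2.7
ee_pos: [575.3, 78.5, 211.6]
orientation: [-1.364, 1.109, 1.354]
ft_force: [0.3, 0.3, 0.6]
width: 88.0
```

```bash
python3 - <<'E'
from h import *
d=grab('wrist','w2'); o,R=state(); print(togo([573,78,214],R,o['ee_pos']))
d=grab('side','s2');a=d['img'][100:260,250:410,::-1]; cv2.imwrite('pics/s2c.png',cv2.resize(a,None,fx=3.5,fy=3.5,interpolation=cv2.INTER_CUBIC))
E
```

```text
t 2.75 pos [575.8  78.5 212.5] F [-0.2 -0.7  0.1] M [ 0.04  0.03 -0.03] w 88.0
q [ 0.118  0.37   1.739 -0.008  1.03  -1.653]
R [[0.0032, -0.9792, -0.203], [-0.0061, -0.203, 0.9792], [-1.0, -0.0019, -0.0066]] yaw z 1.7752
[-1.5  2.8  0.1]
```

View pics/w2.png

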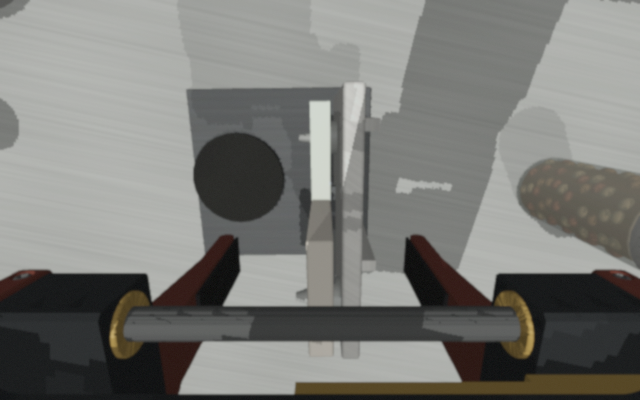

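View pics/s2c.png

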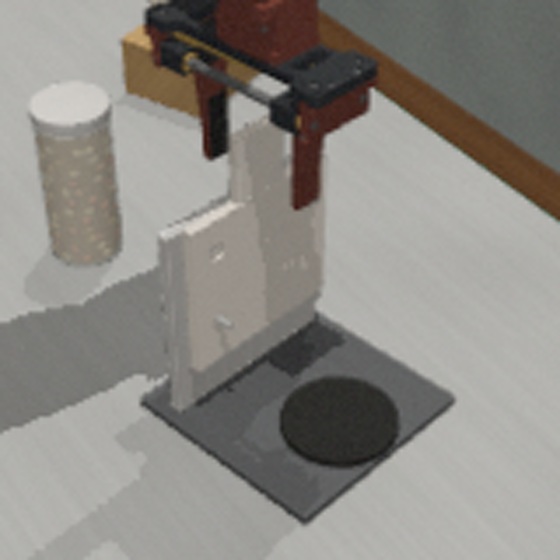

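The fingers straddle the tab: the wrist view shows it at columns 308–333, nearly centred between the fingers at 235 and 410. I'll trim the pose and close.

Request:
{"fn": "send_rows", "kwargs": {"rows": [[-1, 2, 0, -0.015], [0, 0, 0, 0]]}}

```text
t: 2.97
ee_pos: [575.7, 78.4, 216.7]
orientation: [-1.378, 1.096, 1.361]
ft_force: [1.2, -0.2, 0.1]
width: 87.8
```

```bash
python3 - <<'E'
from h import *
o,R=state(); print(togo([573,78,214],R,o['ee_pos']))
E
```

```text
t 2.97 pos [575.7  78.4 216.7] F [ 1.2 -0.2  0.1] M [ 0.03 -0.01  0.01] w 87.8
q [ 0.118  0.363  1.739 -0.008  1.032 -1.669]
R [[0.0081, -0.9757, -0.2189], [-0.0056, -0.219, 0.9757], [-1.0, -0.0067, -0.0072]] yaw z 1.7915
[2.7 2.7 0.2]
```

Request:
{"fn": "send_rows", "kwargs": {"rows": [[2, 3, 0, 0], [0, 0, 0, 0]]}}

```text
t: 3.13
ee_pos: [573.7, 77.8, 216.8]
orientation: [-1.38, 1.093, 1.358]
ft_force: [0.0, 0.4, 0.2]
width: 88.0
```

```bash
python3 - <<'E'
from h import *
o,R=state(); print(togo([573,78,214],R,o['ee_pos']))
E
```

```text
t 3.13 pos [573.7  77.8 216.8] F [0.  0.4 0.2] M [ 0.05  0.1  -0.01] w 88.0
q [ 0.118  0.358  1.746 -0.008  1.026 -1.67 ]
R [[0.0119, -0.9757, -0.2189], [-0.0051, -0.2189, 0.9757], [-0.9999, -0.0105, -0.0076]] yaw z 1.7914
[2.7 0.7 0.3]
```

Request:
{"fn": "send_rows", "kwargs": {"rows": [[0, 0, 0, 0], [0, 0, 0, 0], [0, 0, 0, 0], [0, 0, 0, 0]]}}

```text
t: 3.47
ee_pos: [574.3, 77.9, 218.4]
orientation: [-1.381, 1.091, 1.356]
ft_force: [-0.7, 0.0, -1.1]
width: 87.9
```

```bash
python3 - <<'E'
from h import *
o,R=state(); print(togo([573,78,214],R,o['ee_pos']))
E
```

```text
t 3.47 pos [574.3  77.9 218.4] F [-0.7  0.  -1.1] M [ 0.08  0.03 -0.05] w 87.9
q [ 0.118  0.356  1.746 -0.008  1.026 -1.67 ]
R [[0.0148, -0.9757, -0.2185], [-0.0048, -0.2186, 0.9758], [-0.9999, -0.0134, -0.0079]] yaw z 1.7911
[4.4 1.3 0.5]
```

Request:
{"fn": "send_rows", "kwargs": {"rows": [[4, 1, 0, 0], [0.5, 0, 0, 0], [0, 0, 0, 0], [0, 0, 0, 0], [0, 0, 0, 0], [0, 0, 0, 0]], "fingers": 0}}

```text
t: 3.97
ee_pos: [573.1, 77.5, 213.0]
orientation: [-1.381, 1.092, 1.356]
ft_force: [0.2, 0.9, -0.2]
width: 51.1
```

```bash
python3 - <<'E'
from h import *
o,R=state(); print(togo([573,78,214],R,o['ee_pos']))
E
```

```text
t 3.97 pos [573.1  77.5 213. ] F [ 0.2  0.9 -0.2] M [0.07 0.05 0.01] w 51.1
q [ 0.117  0.361  1.752 -0.008  1.015 -1.67 ]
R [[0.014, -0.9758, -0.2184], [-0.0049, -0.2185, 0.9758], [-0.9999, -0.0126, -0.0078]] yaw z 1.791
[-1.   0.   0.5]
```

Request:
{"fn": "send_rows", "kwargs": {"rows": [[0, 0, 0, 0], [0, 0, 0, 0], [0, 0, 0, 0], [0, 0, 0, 0], [0, 0, 0, 0], [0, 0, 0, 0], [0, 0, 0, 0], [0, 0, 0, 0]]}}

```text
t: 4.63
ee_pos: [573.3, 77.6, 213.1]
orientation: [-1.381, 1.091, 1.356]
ft_force: [0.8, 0.7, 0.1]
width: 10.2
```

```bash
python3 - <<'E'
from h import *
o,R=state(); print(togo([573,78,214],R,o['ee_pos']))
E
```

```text
t 4.63 pos [573.3  77.6 213.1] F [0.8 0.7 0.1] M [ 0.04 -0.01  0.03] w 10.2
q [ 0.117  0.361  1.752 -0.008  1.015 -1.67 ]
R [[0.0142, -0.9757, -0.2184], [-0.0048, -0.2185, 0.9758], [-0.9999, -0.0128, -0.0078]] yaw z 1.791
[-0.9  0.1  0.5]
```

Gripped at width 10.2. I'll lift by the 2 mm of play and begin pulling outward, which is tool −z.

Request:
{"fn": "send_rows", "kwargs": {"rows": [[-2, 0, 0, 0], [0, 0, 0, 0], [0, 0, -4, 0], [0, 0, -4, 0]]}}

```text
t: 4.97
ee_pos: [574.2, 69.8, 214.5]
orientation: [-1.38, 1.092, 1.358]
ft_force: [-0.3, -0.6, -2.0]
width: 9.9
```

```bash
python3 - <<'E'
from h import *
o,R=state(); print(R.T@(o['ee_pos']-[573.3,77.6,213.1]))
E
```

```text
t 4.97 pos [574.2  69.8 214.5] F [-0.3 -0.6 -2. ] M [ 0.01  0.02 -0.01] w 9.9
q [ 0.104  0.36   1.75  -0.007  1.02  -1.684]
R [[0.0123, -0.9756, -0.2193], [-0.0049, -0.2194, 0.9756], [-0.9999, -0.0109, -0.0075]] yaw z 1.7919
[-1.34429522  0.85971284 -7.80133856]
```

Request:
{"fn": "send_rows", "kwargs": {"rows": [[-0.5, -0.5, -6, 0], [0, 0, -8, 0], [0, 0, -10, 0], [0, 0, -10, 0], [0, 0, -12, 0], [0, 0, -15, 0], [0, 0, -20, 0], [0, 0, -20, 0], [0, 0, -15, 0], [0, 0, 0, 0]]}}

```text
t: 5.8
ee_pos: [602.2, -57.3, 215.6]
orientation: [-1.381, 1.094, 1.357]
ft_force: [-0.8, -0.2, -1.3]
width: 9.8
```

```bash
python3 - <<'E'
from h import *
o,R=state(); print(R.T@(o['ee_pos']-[573.3,77.6,213.1]))
d=grab('side','s3');a=d['img'][100:260,250:410,::-1]; cv2.imwrite('pics/s3c.png',cv2.resize(a,None,fx=3.5,fy=3.5,interpolation=cv2.INTER_CUBIC))
E
```

```text
t 5.8 pos [602.2 -57.3 215.6] F [-0.8 -0.2 -1.3] M [ 0.01 -0.06  0.06] w 9.8
q [-0.112  0.396  1.69  -0.006  1.042 -1.9  ]
R [[0.0122, -0.9759, -0.218], [-0.0065, -0.2181, 0.9759], [-0.9999, -0.0105, -0.009]] yaw z 1.7906
[  -1.30254237    1.15062609 -137.93883335]
```

View pics/s3c.png

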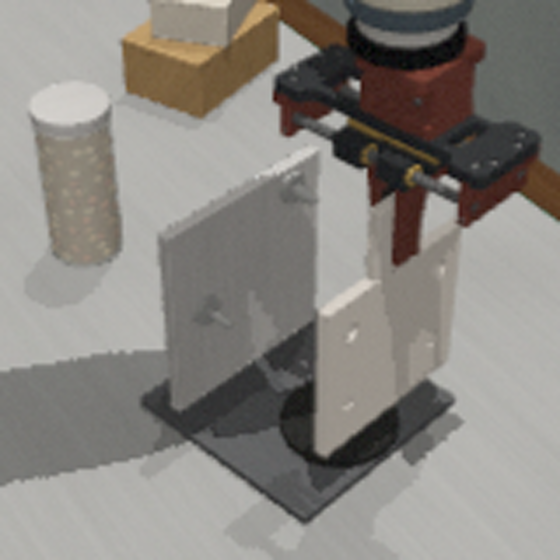

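The plate is off the pins and clear, held upright with its smooth side outward. The pins stand free, with tips near crop (312,196) and (228,318). Now the half turn.

Request:
{"fn": "send_rows", "kwargs": {"rows": [[0, 0, 0, 0.12], [0, 0, 0, 0.12], [0, 0, 0, 0.12], [0, 0, 0, 0.12], [0, 0, 0, 0.12], [0, 0, 0, 0.12], [0, 0, 0, 0.12], [0, 0, 0, 0.12], [0, 0, 0, 0.12], [0, 0, 0, 0.12]]}}

```text
t: 6.68
ee_pos: [599.3, -54.8, 214.4]
orientation: [-0.429, 1.522, 0.422]
ft_force: [-0.4, 0.1, -2.0]
width: 10.1
```

Request:
{"fn": "send_rows", "kwargs": {"rows": [[0, 0, 0, 0.12], [0, 0, 0, 0.12], [0, 0, 0, 0.12], [0, 0, 0, 0.12], [0, 0, 0, 0.12], [0, 0, 0, 0.12], [0, 0, 0, 0.12], [0, 0, 0, 0.12], [0, 0, 0, 0.12], [0, 0, 0, 0]]}}

```text
t: 7.52
ee_pos: [596.6, -50.4, 213.7]
orientation: [0.46, 1.518, -0.457]
ft_force: [0.1, 0.4, -2.0]
width: 10.2
```

```bash
python3 - <<'E'
from h import *
o,R=state(); print(R.T@(o['ee_pos']-[573.3,77.6,213.1]))
E
```

```text
t 7.52 pos [596.6 -50.4 213.7] F [ 0.1  0.4 -2. ] M [-0.07  0.12 -0.01] w 10.2
q [-1.050e-01  3.930e-01  1.700e+00  1.000e-03  1.044e+00  4.810e-01]
R [[0.0043, 0.5528, 0.8333], [0.0004, 0.8333, -0.5528], [-1.0, 0.0027, 0.0034]] yaw z -0.5858
[ -0.5438634  -93.80872806  90.15301986]
```

Request:
{"fn": "send_rows", "kwargs": {"rows": [[0, 0, 0, 0.11], [0, 0, 0, 0.11], [0, 0, 0, 0.11], [0, 0, 0, 0.11], [0, 0, 0, 0.11], [0, 0, 0, 0.11], [0, 0, 0, 0.08], [0, 0, 0, 0], [0, 0, 0, 0]]}}

```text
t: 8.27
ee_pos: [594.7, -47.7, 213.2]
orientation: [1.027, 1.317, -1.022]
ft_force: [0.6, -0.7, -0.6]
width: 10.0
```

```bash
python3 - <<'E'
from h import *
o,R=state(); print(R.T@(o['ee_pos']-[573.3,77.6,213.1]))
for n in ('side','top','wrist'): grab(n,n+'4')
d=load('side4');a=d['img'][100:260,250:410,::-1]; cv2.imwrite('pics/s4c.png',cv2.resize(a,None,fx=3.5,fy=3.5,interpolation=cv2.INTER_CUBIC))
d=load('top4');a=d['img'][115:235,255:375,::-1]; cv2.imwrite('pics/t4c.png',cv2.resize(a,None,fx=4,fy=4,interpolation=cv2.INTER_CUBIC))
E
```

```text
t 8.27 pos [594.7 -47.7 213.2] F [ 0.6 -0.7 -0.6] M [-0.03  0.2   0.04] w 10.0
q [-0.101  0.392  1.703  0.003  1.045  1.22 ]
R [[0.0018, 0.9693, 0.246], [0.0022, 0.246, -0.9693], [-1.0, 0.0023, -0.0017]] yaw z -1.3223
[ -0.39000827 -10.02145097 126.68072444]
```

View pics/s4c.png

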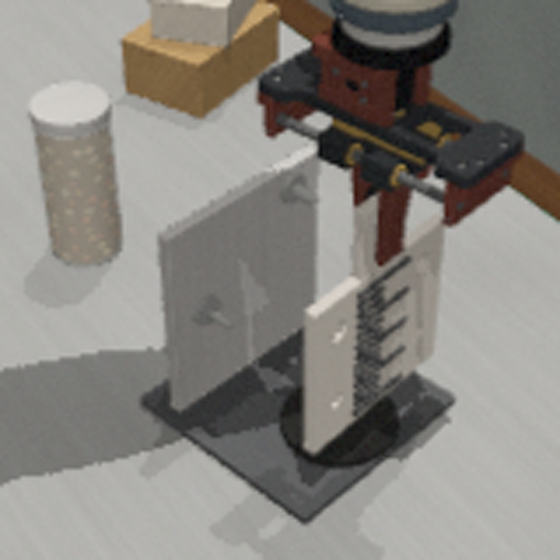

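View pics/wrist4.png

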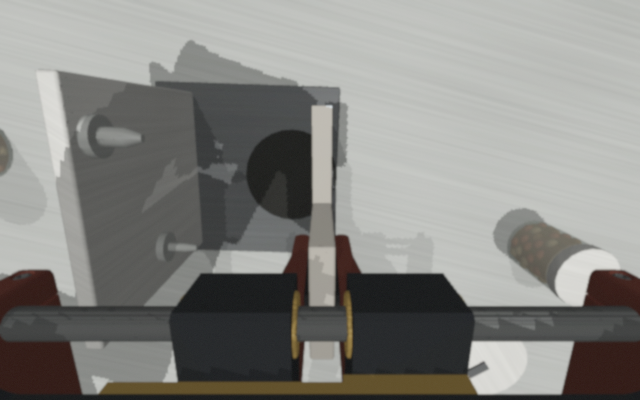

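View pics/t4c.png

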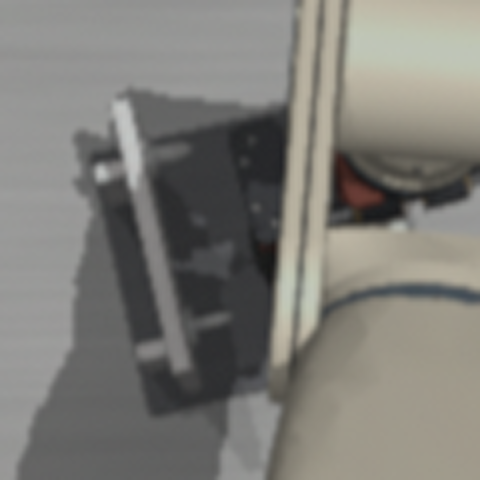

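The ribbed side now faces outward. The wrist view shows the thick pin's tip at (143,138), the thin pin's tip at (196,247), and the plate's top edge from (322,105) to (320,357). I'll measure both in the tool frame.

```bash
cat > meas.py <<'E'
from h import *
def toolcloud(tag,o,R):
    d=load(tag); C=cloud(d); return d,(C-o['ee_pos'])@R
if __name__=='__main__':
    o,R=state(); d,L=toolcloud('wrist4',o,R)
    x,y,z=L[...,0],L[...,1],L[...,2]; ok=d['depth']>0
    v,u=np.indices(x.shape)
    P=lambda n,m:print(n,m.sum(),'x',np.percentile(x[m],[2,50,98]).round(1),'y',np.percentile(y[m],[1,50,99]).round(1),'z',np.percentile(z[m],[2,50,98]).round(1))
    m=ok&(abs(z)<9)&(x>4)&(x<18)&(abs(y)<90)&(u>295)&(u<345); P('bodytop',m)
    print('slope z/y',np.polyfit(y[m],z[m],1), 'v',v[m].min(),v[m].max())
    m=ok&(abs(z)<9)&(x<-35)&(x>-60)&(u>300)&(u<345)&(abs(y)<60);P('tabtop',m)
    # lower end of body side faces
    m=ok&(u>305)&(u<340)&(v>98)&(v<125)
    for r in range(98,125,3): print(r,[(L[r,c].round(0).tolist()) for c in (316,322,328)])
    a=d['img'][90:280,30:240,::-1]; cv2.imwrite('pics/w4c.png',cv2.resize(a,None,fx=3.6,fy=3.1,interpolation=cv2.INTER_CUBIC))
    # panel plane fit
    m=ok&(u>110)&(u<190)&(v>180)&(v<225); A=np.c_[y[m],x[m],np.ones(m.sum())]; k=np.linalg.lstsq(A,z[m],rcond=None)[0]; res=z[m]-A@k; print('panel z=ay+bx+c',k.round(4),res.std())
E
python3 meas.py
```

```text
t 8.42 pos [594.8 -47.8 213.2] F [-0.6  0.1 -1.9] M [-0.01  0.15 -0.03] w 10.3
q [-0.101  0.392  1.703  0.003  1.045  1.222]
R [[0.0019, 0.9698, 0.244], [0.0021, 0.244, -0.9698], [-1.0, 0.0024, -0.0016]] yaw z -1.3243
bodytop 2052 x [ 7.5  9.3 17.6] y [11.8 52.3 77.2] z [-5.   0.2  7.2]
slope z/y [-0.05279296  3.05064602] v 106 238
tabtop 2992 x [-57.7 -50.  -36.5] y [-21.8  13.1  27.6] z [-7.4  0.1  7.9]
98 [[202.0, 89.0, -6.0], [202.0, 89.0, 0.0], [203.0, 89.0, 7.0]]
101 [[203.0, 86.0, -6.0], [203.0, 86.0, 0.0], [201.0, 86.0, 7.0]]
104 [[203.0, 83.0, -6.0], [204.0, 83.0, 0.0], [204.0, 83.0, 7.0]]
107 [[9.0, 77.0, -3.0], [10.0, 77.0, 0.0], [9.0, 77.0, 3.0]]
110 [[9.0, 76.0, -3.0], [8.0, 76.0, 0.0], [9.0, 76.0, 3.0]]
113 [[10.0, 74.0, -3.0], [9.0, 74.0, 0.0], [9.0, 74.0, 3.0]]
116 [[8.0, 73.0, -3.0], [10.0, 73.0, 0.0], [9.0, 73.0, 3.0]]
119 [[9.0, 71.0, -3.0], [8.0, 71.0, 0.0], [10.0, 71.0, 3.0]]
122 [[10.0, 70.0, -3.0], [8.0, 70.0, 0.0], [9.0, 70.0, 3.0]]
panel z=ay+bx+c [ 2.980000e-02  1.700000e-03 -1.391656e+02] 0.35878914115352556
```

View pics/w4c.png

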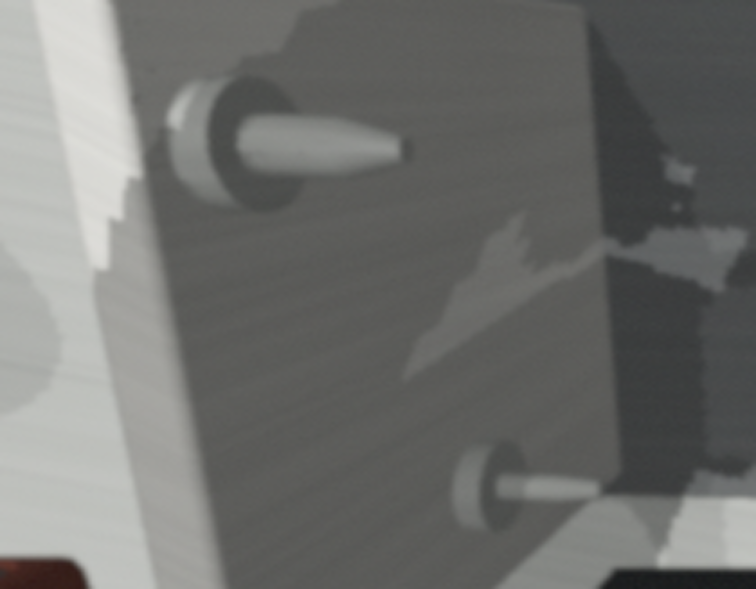

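```bash
python3 - <<'E'
from h import *
o,R=state(); d=load('wrist4'); W=d['world_from_camera']
def hit(u,v,off,k=(0.0298,0.0017,-139.17)):
    c=R.T@(W[:3,:3]@(np.linalg.inv(d['mtx'])@[u,v,1])); p=R.T@(W[:3,3]-o['ee_pos'])
    a,b,c0=k; c0=c0+off
    t=(a*p[1]+b*p[0]+c0-p[2])/(c[2]-a*c[1]-b*c[0]); return p+t*c
T=lambda a,b:((a+.5)/3.6-.5+30,(b+.5)/3.1-.5+90)
for n,uv in dict(thick=(405,150),thin=(600,489)).items():
    u,v=T(*uv); print(n,(u,v),hit(u,v,30).round(1))
# depth along pins
C=(cloud(d)-o['ee_pos'])@R
for (u,v) in [(100,136),(110,136),(120,137),(130,137),(138,138),(172,246),(180,247),(186,247),(192,247)]: print((u,v),C[v,u].round(1))
# collar centers: front face ellipse at x=6
for n,uv in dict(thickcol=(262,142),thincol=(502,487)).items(): print(n,hit(*T(*uv),6).round(1))
E
```

```text
t 8.42 pos [594.8 -47.8 213.2] F [-0.6  0.1 -1.9] M [-0.01  0.15 -0.03] w 10.3
q [-0.101  0.392  1.703  0.003  1.045  1.222]
R [[0.0019, 0.9698, 0.244], [0.0021, 0.244, -0.9698], [-1.0, 0.0024, -0.0016]] yaw z -1.3243
thick (142.13888888888889, 138.0483870967742) [  37.9   59.6 -107.3]
thin (196.30555555555554, 247.40322580645162) [ 107.1  -40.2 -110.2]
(100, 136) [  33.1   61.1 -129.1]
(110, 136) [  33.2   61.1 -123.3]
(120, 137) [  33.4   60.6 -117.7]
(130, 137) [  33.5   60.6 -111.9]
(138, 138) [  34.9   59.9 -108.1]
(172, 246) [ 103.9  -37.6 -129.9]
(180, 247) [ 104.3  -38.7 -123.2]
(186, 247) [ 104.8  -38.9 -118.2]
(192, 247) [ 105.   -39.  -113.1]
thickcol [  38.7   61.1 -131.3]
thincol [ 107.3  -39.7 -134.2]
```

Pin separations come out at 69.2 and 99.8 (70 and 100 expected). The correction is turn +0.028, y +3.9 and up about 1.5. I'll approach to just short of the tips.

Request:
{"fn": "send_rows", "kwargs": {"rows": [[-1.5, 4, 0, 0.028], [0, 0, -15, 0], [0, 0, -20, 0], [0, 0, -20, 0], [0, 0, -12, 0], [0, 0, -6, 0], [0, 0, 0, 0], [0, 0, 0, 0]]}}

```text
t: 9.08
ee_pos: [580.7, 29.5, 214.7]
orientation: [1.04, 1.31, -1.035]
ft_force: [-0.3, -1.1, -1.6]
width: 10.1
```

```bash
python3 - <<'E'
from h import *
o,R=state(); print(R.T@(o['ee_pos']-[573.3,77.6,213.1]))
for n in ('side','wrist'): grab(n,n+'5')
d=load('side5');a=d['img'][100:260,250:410,::-1]; cv2.imwrite('pics/s5c.png',cv2.resize(a,None,fx=3.5,fy=3.5,interpolation=cv2.INTER_CUBIC))
d=load('wrist5');a=d['img'][80:300,130:350,::-1]; cv2.imwrite('pics/w5c.png',cv2.resize(a,None,fx=2.6,fy=2.6,interpolation=cv2.INTER_CUBIC))
E
```

```text
t 9.08 pos [580.7  29.5 214.7] F [-0.3 -1.1 -1.6] M [-0.06  0.14  0.02] w 10.1
q [0.029 0.368 1.736 0.003 1.036 1.367]
R [[0.0013, 0.9734, 0.229], [0.0024, 0.229, -0.9734], [-1.0, 0.0018, -0.002]] yaw z -1.3398
[-1.66743029 -3.86126394 48.5390496 ]
```

View pics/s5c.png

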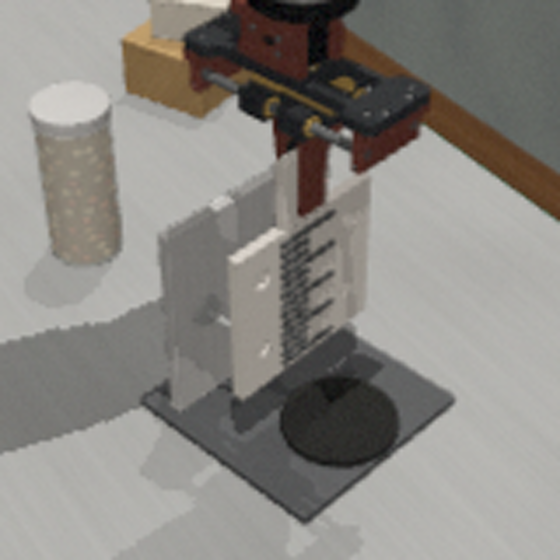

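View pics/w5c.png

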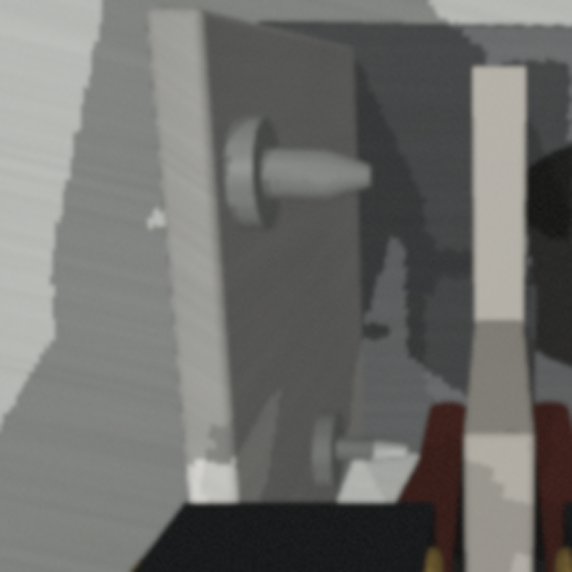

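```bash
cat > m2.py <<'E'
from h import *
def run(tag,tips,pbox,o,R,endrows=(318,326)):
    d=load(tag); W=d['world_from_camera']; L=(cloud(d)-o['ee_pos'])@R; x,y,z=L[...,0],L[...,1],L[...,2]; ok=d['depth']>0
    u0,u1,v0,v1=pbox; m=np.zeros_like(ok); m[v0:v1,u0:u1]=1; m&=ok
    A=np.c_[y[m],x[m],np.ones(m.sum())]; k=np.linalg.lstsq(A,z[m],rcond=None)[0]; print('panel',k.round(4),(z[m]-A@k).std().round(2))
    for n,(u,v) in tips.items():
        c=R.T@(W[:3,:3]@(np.linalg.inv(d['mtx'])@[u,v,1])); p=R.T@(W[:3,3]-o['ee_pos'])
        a,b,c0=k; c0=c0+30; t=(a*p[1]+b*p[0]+c0-p[2])/(c[2]-a*c[1]-b*c[0]); q=p+t*c
        print(n,q.round(1),"y'",(q[1]+a*q[2]).round(2))
    m=ok&(x>6)&(x<14)&(abs(z)<6)&(y>30)&(y<90); print('body end y',y[m].max().round(1),np.percentile(y[m],99).round(1),'x',np.median(x[m]).round(1),'z',z[m].min().round(1),z[m].max().round(1), 'slope',np.polyfit(y[m],z[m],1)[0].round(4),'xslope',np.polyfit(y[m],x[m],1)[0].round(4))
    m=ok&(x<-44)&(x>-56)&(abs(z)<7)&(y>-40)&(y<40); print('tabtop y',np.percentile(y[m],[1,99]).round(1),'x',np.median(x[m]).round(1))
E
python3 - <<'E'
from m2 import *
o,R=state()
f=lambda a,b:((a+.5)/2.6-.5+130,(b+.5)/2.6-.5+80)
run('wrist5',dict(thick=f(370,177),thin=f(407,450)),(225,262,170,230),o,R)
E
```

```text
t 9.18 pos [580.8  28.9 214.6] F [ 1.2 -0.2 -2.3] M [0.   0.19 0.  ] w 10.0
q [0.028 0.369 1.736 0.003 1.036 1.368]
R [[0.0014, 0.9737, 0.2278], [0.0024, 0.2277, -0.9737], [-1.0, 0.0019, -0.002]] yaw z -1.341
panel [ 1.34000e-02  2.10000e-03 -6.12545e+01] 0.16
thick [ 38.7  54.  -30.4] y' 53.54
thin [107.9 -45.5 -31.6] y' -45.96
body end y 77.7 77.7 x 9.1 z -5.5 4.5 slope -0.0013 xslope -0.0122
tabtop y [-21.9  27.6] x -50.2
```

Pins against holes now: y +0.6, up about 1.5 and turn +0.012 remain. I'll apply that and start onto the tapers.

Request:
{"fn": "send_rows", "kwargs": {"rows": [[-1.5, 0.7, 0, 0.012], [0, 0, -8, 0], [0, 0, -8, 0], [0, 0, -8, 0], [0, 0, -4, 0], [0, 0, 0, 0]]}}

```text
t: 9.68
ee_pos: [575.6, 56.7, 216.3]
orientation: [1.053, 1.303, -1.049]
ft_force: [-0.1, -0.4, -1.4]
width: 9.8
```

```bash
python3 - <<'E'
from h import *
o,R=state(); print(R.T@(o['ee_pos']-[573.3,77.6,213.1]))
for n in ('side','wrist'): grab(n,n+'6')
d=load('side6');a=d['img'][100:260,250:410,::-1]; cv2.imwrite('pics/s6c.png',cv2.resize(a,None,fx=3.5,fy=3.5,interpolation=cv2.INTER_CUBIC))
d=load('wrist6');a=d['img'][80:300,130:350,::-1]; cv2.imwrite('pics/w6c.png',cv2.resize(a,None,fx=2.6,fy=2.6,interpolation=cv2.INTER_CUBIC))
E
```

```text
t 9.68 pos [575.6  56.7 216.3] F [-0.1 -0.4 -1.4] M [-0.03  0.11 -0.03] w 9.8
q [0.077 0.362 1.742 0.003 1.036 1.433]
R [[0.0016, 0.9774, 0.2113], [0.0023, 0.2113, -0.9774], [-1.0, 0.0021, -0.0019]] yaw z -1.3579
[-3.25456049 -2.11426094 20.88495633]
```

View pics/s6c.png

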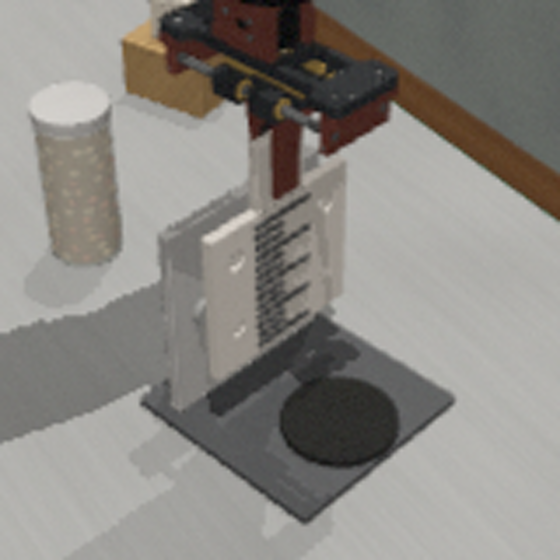

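View pics/w6c.png

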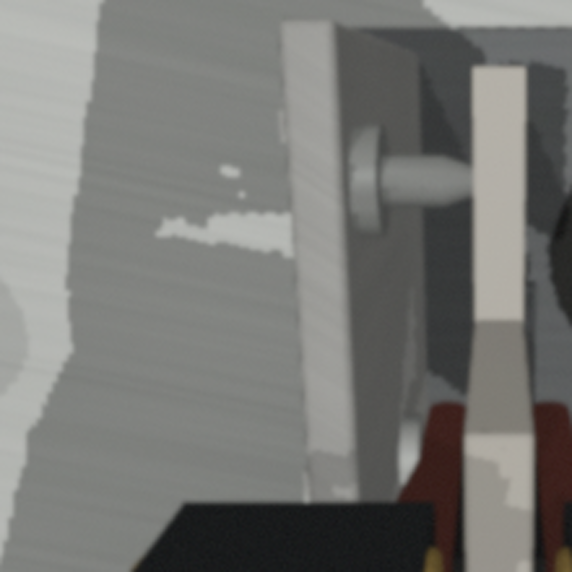

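```bash
python3 - <<'E'
from m2 import *
o,R=state()
f=lambda a,b:((a+.5)/2.6-.5+130,(b+.5)/2.6-.5+80)
d=load('wrist6');W=d['world_from_camera'];L=(cloud(d)-o['ee_pos'])@R
run('wrist6',{},(270,285,180,240),o,R)
for a in (390,410,430,450): 
  for b in (160,180,200):
    u,v=map(int,np.round(f(a,b))); print((u,v),L[v,u].round(1),end=' ')
  print()
E
```

```text
t 9.78 pos [575.8  56.2 216.3] F [ 0.3 -0.5 -1.1] M [ 0.01  0.13 -0.02] w 10.0
q [0.076 0.362 1.741 0.002 1.036 1.432]
R [[0.0018, 0.9774, 0.2113], [0.0021, 0.2113, -0.9774], [-1.0, 0.0022, -0.0017]] yaw z -1.3579
panel [-3.50000e-03  1.90000e-03 -3.35075e+01] 0.09
body end y 77.7 77.7 x 9.2 z -5.4 4.6 slope -0.0013 xslope -0.0132
tabtop y [-22.   27.5] x -50.2
(280, 141) [ 40.   57.9 -25.6] (280, 149) [ 34.   53.7 -25. ] (280, 157) [-162.4   74.7   -0.5] 
(287, 141) [ 38.   58.1 -21.1] (287, 149) [ 34.7  53.7 -20.9] (287, 157) [ 36.8  48.6 -21.2] 
(295, 141) [ 37.5  58.1 -16.3] (295, 149) [ 35.   53.6 -16.2] (295, 157) [ 37.   48.6 -16.4] 
(303, 141) [ 40.3  57.9 -11.6] (303, 149) [ 36.6  53.5 -11.5] (303, 157) [ 38.5  48.4 -11.7]
```

Request:
{"fn": "send_rows", "kwargs": {"rows": [[0.7, 0.6, -3, -0.003], [0, 0, -4, 0], [0, 0, -3, 0], [0, 0, 0, 0]]}}

```text
t: 10.12
ee_pos: [574.1, 66.5, 215.5]
orientation: [1.051, 1.304, -1.047]
ft_force: [0.6, -0.5, -2.5]
width: 9.8
```

```bash
python3 - <<'E'
from m2 import *
o,R=state(); print(R.T@(o['ee_pos']-[573.3,77.6,213.1]))
grab('wrist','w7'); run('w7',{},(285,300,180,240),o,R)
E
```

```text
t 10.12 pos [574.1  66.5 215.5] F [ 0.6 -0.5 -2.5] M [-0.03  0.12 -0.04] w 9.8
q [0.094 0.362 1.743 0.002 1.034 1.448]
R [[0.0014, 0.9768, 0.2141], [0.0018, 0.2141, -0.9768], [-1.0, 0.0018, -0.0014]] yaw z -1.355
[-2.36842456 -1.59892117 10.97084402]
panel [-1.23000e-02 -1.66000e-02 -2.11904e+01] 1.55
body end y 77.8 77.7 x 9.1 z -5.1 4.9 slope -0.0005 xslope -0.0122
tabtop y [-21.9  27.6] x -50.2
```

Request:
{"fn": "send_rows", "kwargs": {"rows": [[0, 0, -3, 0], [0, 0, -3, 0], [0, 0, -2, 0], [0, 0, 0, 0]]}}

```text
t: 10.5
ee_pos: [572.3, 74.8, 215.5]
orientation: [1.051, 1.303, -1.047]
ft_force: [0.4, -0.0, -1.5]
width: 9.8
```

```bash
python3 - <<'E'
from m2 import *
o,R=state(); print(R.T@(o['ee_pos']-[573.3,77.6,213.1]))
E
```

```text
t 10.5 pos [572.3  74.8 215.5] F [ 0.4 -0.  -1.5] M [-0.01  0.19  0.02] w 9.8
q [0.108 0.361 1.745 0.002 1.034 1.463]
R [[0.0015, 0.9769, 0.2139], [0.0016, 0.2138, -0.9769], [-1.0, 0.0018, -0.0013]] yaw z -1.3553
[-2.38874892 -1.5614457   2.57084291]
```

Request:
{"fn": "send_rows", "kwargs": {"rows": [[0, 0, -2, 0], [0, 0, -1.5, 0], [0, 0, 0, 0]]}}

```text
t: 10.75
ee_pos: [571.5, 78.2, 215.5]
orientation: [1.05, 1.303, -1.047]
ft_force: [0.7, -1.3, -1.9]
width: 10.0
```

```bash
python3 - <<'E'
from m2 import *
o,R=state(); print(R.T@(o['ee_pos']-[573.3,77.6,213.1]))
d=grab('wrist','w8');a=d['img'][80:300,230:400,::-1]; cv2.imwrite('pics/w8c.png',cv2.resize(a,None,fx=2.7,fy=2.7,interpolation=cv2.INTER_CUBIC))
E
```

```text
t 10.75 pos [571.5  78.2 215.5] F [ 0.7 -1.3 -1.9] M [-0.4   0.09  0.03] w 10.0
q [1.150e-01 3.610e-01 1.746e+00 1.000e-03 1.033e+00 1.470e+00]
R [[0.0017, 0.9768, 0.2141], [0.0009, 0.2141, -0.9768], [-1.0, 0.0019, -0.0005]] yaw z -1.355
[-2.41388339 -1.58304435 -0.99879091]
```

View pics/w8c.png

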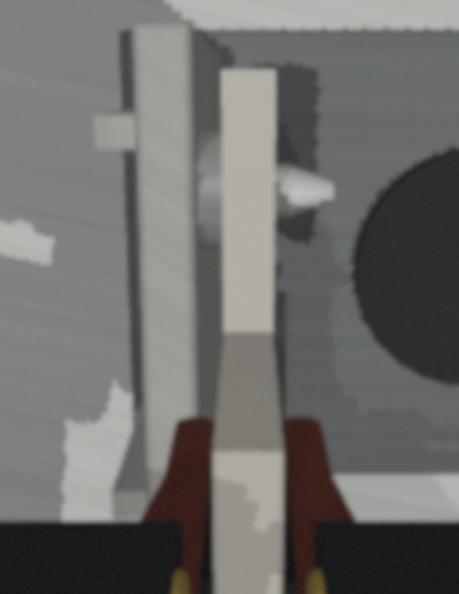

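Contact is showing in the moment, and the wrist view shows the pin through the hole at crop (305,190). I'll press lightly to seat the plate.

Request:
{"fn": "send_rows", "kwargs": {"rows": [[0, 0, -1.5, 0], [0, 0, -1.5, 0], [0, 0, -1, 0]]}}

```text
t: 11.05
ee_pos: [571.4, 78.6, 215.5]
orientation: [1.046, 1.297, -1.05]
ft_force: [0.8, -4.3, -1.9]
width: 10.2
```

```bash
python3 - <<'E'
from m2 import *
o,R=state(); print(R.T@(o['ee_pos']-[573.3,77.6,213.1]))
E
```

```text
t 11.05 pos [571.4  78.6 215.5] F [ 0.8 -4.3 -1.9] M [-0.87  0.02 -0.15] w 10.2
q [ 0.119  0.36   1.746 -0.007  1.033  1.478]
R [[0.0032, 0.9768, 0.2141], [-0.0056, 0.2141, -0.9768], [-1.0, 0.0019, 0.0061]] yaw z -1.355
[-2.4367986  -1.6040073  -1.37176251]
```

Request:
{"fn": "send_rows", "kwargs": {"rows": [[1.5, 0, 0, 0], [1, 0, 0, 0], [0, 0, 0, 0]]}}

```text
t: 11.3
ee_pos: [571.4, 78.4, 214.1]
orientation: [1.046, 1.297, -1.05]
ft_force: [0.0, -0.3, -1.3]
width: 10.2
```

```bash
python3 - <<'E'
from m2 import *
o,R=state(); print(R.T@(o['ee_pos']-[573.3,77.6,213.1]))
E
```

```text
t 11.3 pos [571.4  78.4 214.1] F [ 0.  -0.3 -1.3] M [-0.29  0.44  0.06] w 10.2
q [ 0.119  0.362  1.747 -0.007  1.03   1.478]
R [[0.0029, 0.9769, 0.2135], [-0.0054, 0.2135, -0.9769], [-1.0, 0.0017, 0.0059]] yaw z -1.3557
[-1.04821844 -1.66144789 -1.13879739]
```

Request:
{"fn": "send_rows", "kwargs": {"rows": [[0, 0, 0, 0], [0, 0, 0, 0], [0, 0, 0, 0], [0, 0, 0, 0], [0, 0, 0, 0], [0, 0, 0, 0]], "fingers": 0.8}}

```text
t: 11.8
ee_pos: [572.6, 79.7, 214.7]
orientation: [1.049, 1.296, -1.047]
ft_force: [-0.1, -0.4, -0.0]
width: 46.3
```

```bash
python3 - <<'E'
from m2 import *
o,R=state(); print(R.T@(o['ee_pos']-[573.3,77.6,213.1]))
d=grab('wrist','w9');a=d['img'][80:300,220:420,::-1]; cv2.imwrite('pics/w9c.png',cv2.resize(a,None,fx=2.7,fy=2.7,interpolation=cv2.INTER_CUBIC))
d=grab('side','s9');a=d['img'][100:260,250:410,::-1]; cv2.imwrite('pics/s9c.png',cv2.resize(a,None,fx=3.5,fy=3.5,interpolation=cv2.INTER_CUBIC))
E
```

```text
t 11.8 pos [572.6  79.7 214.7] F [-0.1 -0.4 -0. ] M [-0.04  0.19 -0.02] w 46.3
q [ 0.12   0.362  1.746 -0.004  1.028  1.478]
R [[0.006, 0.977, 0.2134], [-0.003, 0.2134, -0.977], [-1.0, 0.0052, 0.0042]] yaw z -1.3558
[-1.61229845 -0.24636441 -2.17432796]
```

View pics/w9c.png

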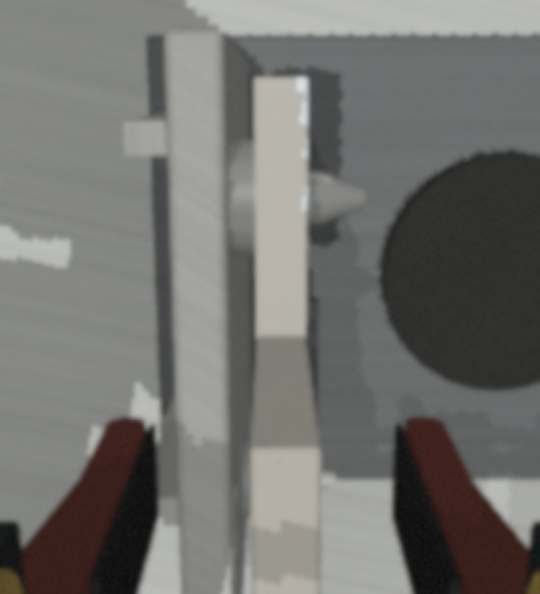

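View pics/s9c.png

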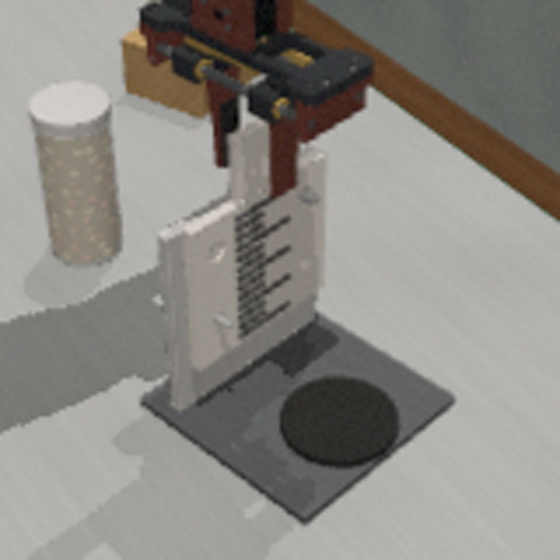

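The plate is released and hanging, with ribs outward and both pins through. I'll check that it is fully home.

```bash
cat > home.py <<'E'
from h import *
import sys
def chk(tag):
    d=load(tag); C=cloud(d)
    c,s=np.cos(-1.354),np.sin(-1.354)
    X=(C[...,0]-569.1)*c+(C[...,1]-87.4)*s; Y=-(C[...,0]-569.1)*s+(C[...,1]-87.4)*c; Z=C[...,2]; ok=(d['depth']>0)&(abs(Y)<90)&(X>-30)&(X<40)
    for n,lo,hi in (('tab',255,270),('body',199,210),('panel',190,198.5)):
        m=ok&(Z>lo)&(Z<hi)
        if m.sum()>20:
            k=np.polyfit(Y[m],X[m],1); r=X[m]-np.polyval(k,Y[m])
            print(tag,n,m.sum(),'slope',k[0].round(4),'x0',k[1].round(1),'edges',np.percentile(r,[2,98]).round(1)+k[1].round(1),'y',np.percentile(Y[m],[1,99]).round(1),'z',np.median(Z[m]).round(1),'zslope',np.polyfit(Y[m],Z[m],1)[0].round(4))
for t in sys.argv[1:]: chk(t)
E
python3 home.py w9 w1 w2 w8
```

```text
w9 tab 3533 slope -0.0328 x0 8.2 edges [-24.5  39. ] y [-19.9  28.5] z 263.2 zslope -0.0216
w9 body 1863 slope -0.0013 x0 9.6 edges [ 4.8 14.5] y [28.1 78.1] z 203.3 zslope -0.0103
w9 panel 5029 slope 0.0015 x0 -6.6 edges [-13.2  16.1] y [-79.2  86.3] z 195.2 zslope -0.0001
w1 tab 891 slope -0.0034 x0 10.0 edges [ 5.2 14.8] y [-22.1  27.1] z 263.2 zslope 0.0175
w1 body 935 slope -0.003 x0 9.8 edges [ 5.1 14.8] y [-71.9  77.1] z 203.3 zslope -0.0003
w1 panel 2416 slope 0.0022 x0 -6.6 edges [-13.4   4.8] y [-80.1  85. ] z 195.2 zslope -0.0001
w2 tab 2302 slope -0.0036 x0 10.0 edges [ 5.2 14.8] y [-22.3  27.1] z 263.1 zslope 0.0267
w2 body 1938 slope 0.002 x0 10.2 edges [ 5.5 15. ] y [-71.6 -21.8] z 203.3 zslope 0.01
w2 panel 5535 slope 0.0047 x0 -6.7 edges [-13.3   3.3] y [-80.8  84.4] z 195.2 zslope 0.0001
w8 tab 2815 slope -0.0011 x0 9.4 edges [-0.9 19.3] y [-21.4  27.9] z 265.5 zslope -0.0408
w8 body 1909 slope -0.0057 x0 9.8 edges [ 5.  14.7] y [28.2 78.1] z 206.4 zslope 0.0158
w8 panel 3590 slope -0.0193 x0 -5.6 edges [-12.7  16.9] y [-10.6  86.9] z 195.3 zslope -0.0015
```

The plate sits at the same depth and height as it did at the start: body 9.6–9.8 in front and top at 203.3. That means it is home. I'll retreat upward with the fingers fully open.

Request:
{"fn": "send_rows", "kwargs": {"rows": [[-15, 0, 0, 0], [-30, 0, 0, 0], [-35, 0, 0, 0], [-30, 0, 0, 0], [-5, 0, 20, 0], [0, -8, 38, 0], [0, -8, 38, 0], [0, -8, 38, 0], [0, -8, 38, 0], [0, -8, 38, 0]], "fingers": 1}}

```text
t: 12.73
ee_pos: [578.6, -134.3, 336.6]
orientation: [1.041, 1.301, -1.037]
ft_force: [1.0, 0.6, 0.4]
width: 87.8
```

Request:
{"fn": "send_rows", "kwargs": {"rows": [[0, -8, 38, 0], [0, -8, 38, 0], [0, -8, 38, 0], [0, -8, 30, 0], [0, -6, 15, 0.114], [0, 0, 0, 0.114], [0, 0, 0, 0.114], [0, 0, 0, 0.114], [0, 0, 0, 0.114], [0, 0, 0, 0.114]]}}

```text
t: 13.57
ee_pos: [573.7, -317.3, 335.6]
orientation: [1.566, 0.925, -1.559]
ft_force: [0.2, -0.7, 0.5]
width: 87.8
```

Request:
{"fn": "send_rows", "kwargs": {"rows": [[0, 0, 0, 0.114], [0, 0, 0, 0.114], [0, 0, 0, 0.114], [0, 0, 0, 0.114], [0, 0, 0, 0]]}}

```text
t: 13.98
ee_pos: [573.2, -317.6, 334.6]
orientation: [1.888, 0.568, -1.879]
ft_force: [0.2, -0.6, 0.1]
width: 87.4
```

```bash
python3 - <<'E'
from h import *
o,R=state(); print(togo([579,-314.5,27],R,o['ee_pos']))
for n in ('wrist','side','top'): grab(n,n+'10')
from home import chk
d=load('wrist10');C=cloud(d);Z=C[...,2]
m=(d['depth']>0)&(Z>83)&(Z<97)&(abs(C[...,0]-579)<60)&(abs(C[...,1]+314)<60); P=C[m]; print(len(P),P.mean(0),P.min(0),P.max(0))
m=(d['depth']>0)&(Z>33)&(Z<46)&(C[...,0]<520)&(C[...,0]>370)&(C[...,1]<-200); P=C[m]; print('tin',len(P),P.min(0),P.max(0))
d=load('side10');a=d['img'][100:340,250:470,::-1]; cv2.imwrite('pics/s10c.png',cv2.resize(a,None,fx=2.4,fy=2.4,interpolation=cv2.INTER_CUBIC))
E
```

```text
t 13.98 pos [ 573.2 -317.6  334.6] F [ 0.2 -0.6  0.1] M [ 0.05  0.1  -0.01] w 87.4
q [-0.524  0.367  1.451  0.     1.317  2.027]
R [[0.0057, 0.5565, -0.8308], [-0.0032, -0.8308, -0.5565], [-1.0, 0.0058, -0.003]] yaw z -2.5514
[307.7  -1.1  -5.6]
1881 [ 581.648799   -314.0254533    90.35175054] [ 550.63136768 -344.09334673   83.46894722] [ 611.78597434 -282.78338162   93.10492086]
tin 2968 [ 385.43466615 -632.10841938   33.05209657] [ 507.61412795 -249.75823896   45.92474567]
```

View pics/s10c.png

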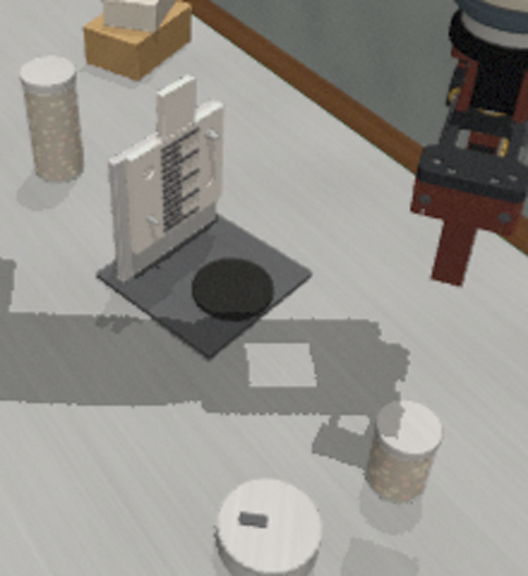

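View pics/wrist10.png

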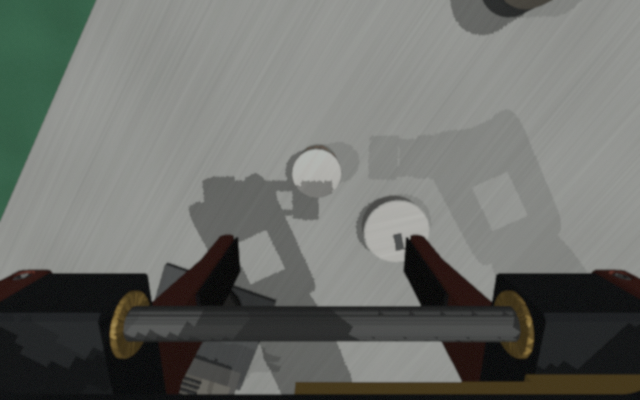

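The plate still hangs well. In the wrist view the jar lid is at (316,172) and the tin is at (397,230), well clear. The jar's axis is at about (581,−314). I'll descend in two stages.

Request:
{"fn": "send_rows", "kwargs": {"rows": [[0, 1, -8, -0.05], [35, 0, 0, 0], [38, 0, 0, 0], [38, 0, 0, 0], [38, 0, 0, 0], [30, 0, 0, 0], [15, 0, 0, 0], [0, 0, 0, 0]]}}

```text
t: 14.8
ee_pos: [585.9, -316.4, 137.9]
orientation: [1.838, 0.629, -1.815]
ft_force: [-1.8, -0.1, 0.0]
width: 87.7
```

```bash
python3 - <<'E'
from h import *
o,R=state(); print(togo([580.5,-314,27],R,o['ee_pos']))
d=grab('wrist','w11');L=(cloud(d)-o['ee_pos'])@R;Z=cloud(d)[...,2]
m=(d['depth']>0)&(Z>83)&(Z<97)&(abs(L[...,1])<45)&(abs(L[...,2])<40); P=L[m]; print('lid tool',len(P),P.min(0).round(1),P.max(0).round(1),np.percentile(P,[1,99],axis=0).round(1))
E
```

```text
t 14.8 pos [ 585.9 -316.4  137.9] F [-1.8 -0.1  0. ] M [0.08 0.11 0.03] w 87.7
q [-0.513  0.571  1.602  0.     0.95   1.952]
R [[0.0157, 0.6257, -0.7799], [-0.0087, -0.7799, -0.6259], [-0.9998, 0.0166, -0.0068]] yaw z -2.4653
[110.7  -7.    3.5]
lid tool 6159 [ 45.2 -37.  -28.6] [55.3 25.  32.7] [[ 45.8 -34.2 -26.4]
 [ 52.6  23.7  30.6]]
```

View pics/w11.png

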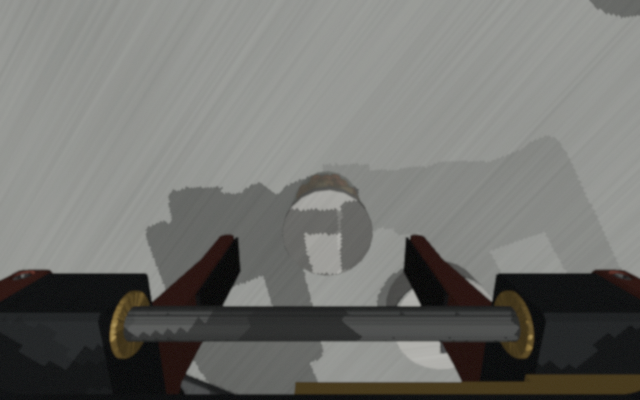

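Request:
{"fn": "send_rows", "kwargs": {"rows": [[0, -6.5, 2.2, 0.03], [18, 0, 0, 0], [18, 0, 0, 0], [18, 0, 0, 0], [18, 0, 0, 0], [16, 0, 0, 0], [12, 0, 0, 0], [7, 0, 0, 0], [0, 0, 0, 0]]}}

```text
t: 15.6
ee_pos: [594.3, -320.5, 45.3]
orientation: [1.86, 0.592, -1.801]
ft_force: [-1.2, 0.0, -0.5]
width: 87.8
```

```bash
python3 - <<'E'
from h import *
o,R=state(); print(togo([581,-314,27],R,o['ee_pos']))
d=grab('wrist','w12');L=(cloud(d)-o['ee_pos'])@R;Z=cloud(d)[...,2]
m=(d['depth']>0)&(Z>83)&(Z<97)&(abs(L[...,1])<45)&(abs(L[...,2])<36); P=L[m]; print('lid tool',len(P),np.percentile(P,[1,99],axis=0).round(1))
E
```

```text
t 15.6 pos [ 594.3 -320.5   45.3] F [-1.2  0.  -0.5] M [0.08 0.17 0.  ] w 87.8
q [-0.512  0.698  1.63   0.     0.768  1.972]
R [[0.0396, 0.6104, -0.7911], [-0.0221, -0.791, -0.6114], [-0.999, 0.0417, -0.0179]] yaw z -2.4836
[ 17.6 -14.    6.9]
lid tool 10491 [[-47.6 -36.7 -21.6]
 [-38.2  18.5  31.8]]
```

View pics/w12.png

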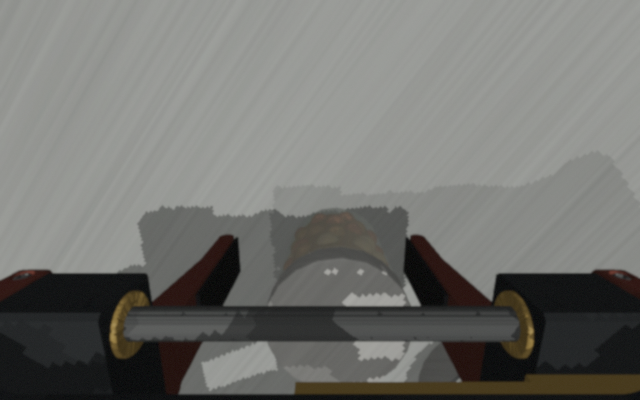

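Descending left a small tool tilt of 0.045. The jar's axis lies at tool y −14.5, z +6. I'll centre on it, go down a little more and re-check.

Request:
{"fn": "send_rows", "kwargs": {"rows": [[0, -8, 6, 0], [1, -7, 0, 0], [5, 0, 0, 0], [5, 0, 0, 0], [0, 0, 0, 0]]}}

```text
t: 16.07
ee_pos: [581.7, -313.0, 37.9]
orientation: [1.862, 0.587, -1.795]
ft_force: [-0.1, -0.3, -0.5]
width: 87.5
```

```bash
python3 - <<'E'
from h import *
o,R=state(); print(togo([581,-314,27],R,o['ee_pos']))
E
```

```text
t 16.07 pos [ 581.7 -313.    37.9] F [-0.1 -0.3 -0.5] M [ 0.06  0.17 -0.02] w 87.5
q [-0.512  0.69   1.672  0.     0.727  1.971]
R [[0.0457, 0.6106, -0.7906], [-0.0255, -0.7905, -0.612], [-0.9986, 0.0481, -0.0205]] yaw z -2.4829
[10.8 -0.1  1.4]
```

Request:
{"fn": "send_rows", "kwargs": {"rows": [[5, 0, 1, 0], [2, 0, 0, 0], [0, 0, 0, 0], [0, 0, 0, 0], [0, 0, 0, 0], [0, 0, 0, 0]], "fingers": 0}}

```text
t: 16.57
ee_pos: [581.4, -314.1, 29.9]
orientation: [1.862, 0.587, -1.795]
ft_force: [-0.5, 1.7, 1.6]
width: 61.4
```

```bash
python3 - <<'E'
from h import *
o,R=state(); print(togo([581,-314,27],R,o['ee_pos']))
E
```

```text
t 16.57 pos [ 581.4 -314.1   29.9] F [-0.5  1.7  1.6] M [ 0.19  0.18 -0.  ] w 61.4
q [-0.513  0.703  1.672  0.     0.715  1.97 ]
R [[0.0454, 0.6107, -0.7905], [-0.0255, -0.7904, -0.6121], [-0.9986, 0.048, -0.0203]] yaw z -2.4828
[ 2.9 -0.4  0.3]
```

Request:
{"fn": "send_rows", "kwargs": {"rows": [[0, 0, 0, 0], [0, 0, 0, 0], [0, 0, 0, 0], [0, 0, 0, 0]]}}

```text
t: 16.9
ee_pos: [581.4, -314.1, 29.9]
orientation: [1.862, 0.587, -1.795]
ft_force: [-0.8, 0.3, 1.1]
width: 61.2
```

```bash
python3 - <<'E'
from h import *
o,R=state(); print(togo([581,-314,27],R,o['ee_pos']))
E
```

```text
t 16.9 pos [ 581.4 -314.1   29.9] F [-0.8  0.3  1.1] M [ 0.02  0.18 -0.01] w 61.2
q [-0.513  0.703  1.672  0.     0.715  1.97 ]
R [[0.0454, 0.6108, -0.7905], [-0.0255, -0.7904, -0.6121], [-0.9986, 0.0479, -0.0203]] yaw z -2.4827
[ 2.9 -0.4  0.3]
```

The jar is gripped (61.2 mm). I'll lift it and carry it toward the stage.

Request:
{"fn": "send_rows", "kwargs": {"rows": [[-10, 0, 0, 0], [-20, 0, 0, 0], [-20, 0, 0, 0], [-10, -12, -10, 0], [0, -24, -20, 0], [0, -24, -20, 0], [0, -24, -20, 0], [0, -24, -20, 0], [0, -24, -20, 0], [0, -12, -10, 0]]}}

```text
t: 17.73
ee_pos: [583.7, -117.5, 90.9]
orientation: [1.869, 0.581, -1.8]
ft_force: [0.5, -1.3, -3.6]
width: 61.3
```

```bash
python3 - <<'E'
from h import *
o,R=state(); print(togo([593.9,-18,80],R,o['ee_pos']))
E
```

```text
t 17.73 pos [ 583.7 -117.5   90.9] F [ 0.5 -1.3 -3.6] M [0.12 0.23 0.03] w 61.3
q [-0.211  0.539  1.81  -0.021  0.743  2.296]
R [[0.0458, 0.604, -0.7957], [-0.0246, -0.7956, -0.6054], [-0.9986, 0.0473, -0.0216]] yaw z -2.4912
[  8.9 -73.5 -68.2]
```

Request:
{"fn": "send_rows", "kwargs": {"rows": [[2, -15, -14, 0], [2, -18, -17, 0], [2, -18, -17, 0], [2, -12, -11, 0], [0, -7, -6, 0], [0, 0, 0, 0]]}}

```text
t: 18.23
ee_pos: [590.2, -9.1, 82.5]
orientation: [1.865, 0.588, -1.797]
ft_force: [0.7, -1.1, -2.0]
width: 61.5
```

```bash
python3 - <<'E'
from h import *
o,R=state(); print(togo([593.9,-18,48],R,o['ee_pos']))
for n in ('side','wrist','top'): grab(n,n+'13')
d=load('side13');a=d['img'][100:270,250:420,::-1]; cv2.imwrite('pics/s13c.png',cv2.resize(a,None,fx=3.4,fy=3.4,interpolation=cv2.INTER_CUBIC))
E
```

```text
t 18.23 pos [590.2  -9.1  82.5] F [ 0.7 -1.1 -2. ] M [ 0.07  0.18 -0.01] w 61.5
q [-0.024  0.548  1.821 -0.033  0.727  2.485]
R [[0.0449, 0.6088, -0.792], [-0.0228, -0.792, -0.6101], [-0.9987, 0.0454, -0.0216]] yaw z -2.4852
[34.9  7.8  3.3]
```

View pics/s13c.png

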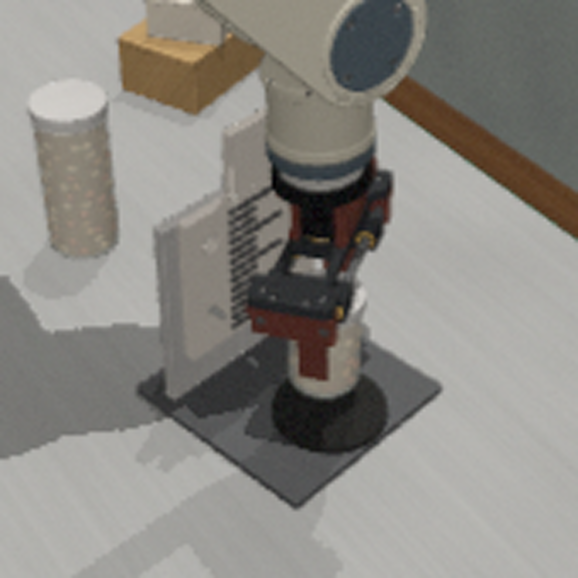

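View pics/wrist13.png

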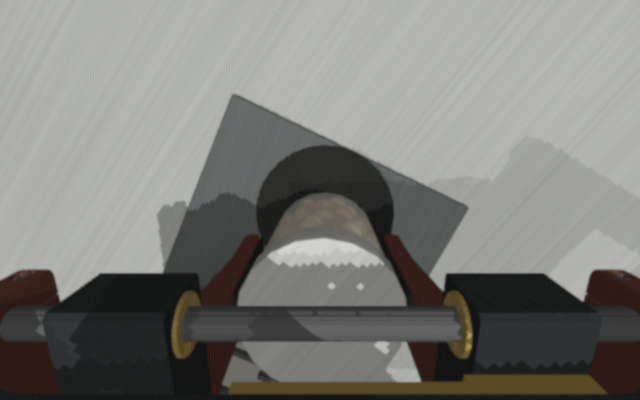

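View pics/top13.png

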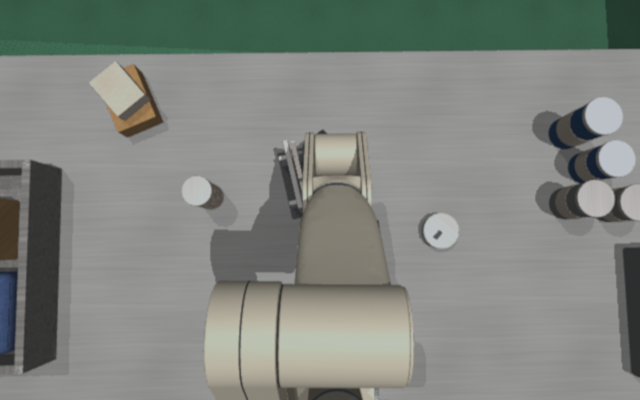

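The wrist view shows the jar held over the black stage, whose outer arc runs (258,205)–(322,145)–(392,205). I'll fit the stage centre from that arc in the tool frame.

```bash
python3 - <<'E'
from h import *
from scipy.optimize import least_squares
o,R=state(); d=load('wrist13'); C=cloud(d); Z=C[...,2]; g=d['img'].astype(int).sum(-1)
m=(d['depth']>0)&(Z>15.5)&(Z<23)&(g<150)
m=cv2.morphologyEx(m.astype(np.uint8),cv2.MORPH_OPEN,np.ones((3,3)))
n,lab,st,_=cv2.connectedComponentsWithStats(m); i=1+np.argmax(st[1:,4]); m=lab==i
cols=range(262,390,2); E=[]
for u in cols:
    vs=np.nonzero(m[:,u])[0]
    if len(vs): E.append(C[vs[0],u])
E=np.array(E); print(len(E),st[i],np.median(E[:,2]))
r=least_squares(lambda p:np.hypot(E[:,0]-p[0],E[:,1]-p[1])-50,[592,-15],loss='soft_l1'); print('stage c',r.x.round(1),np.abs(r.fun).max())
r2=least_squares(lambda p:np.hypot(E[:,0]-p[0],E[:,1]-p[1])-p[2],[592,-15,50],loss='soft_l1'); print(r2.x.round(1))
# lid
P=C[(d['depth']>0)&(Z>130)&(Z<155)&(abs(C[...,0]-591)<45)&(abs(C[...,1]+12)<45)]; print('lid',len(P),np.percentile(P,[1,50,99],axis=0).round(1))
print(o['ee_pos'].round(1), 'jar axis at TCP', )
E
```

```text
t 18.38 pos [590.4 -11.6  82.6] F [ 0.3 -0.6 -2.6] M [ 0.06  0.14 -0.01] w 61.4
q [-0.028  0.548  1.821 -0.033  0.727  2.484]
R [[0.0451, 0.6072, -0.7933], [-0.0234, -0.7932, -0.6085], [-0.9987, 0.046, -0.0216]] yaw z -2.4873
64 [ 256  146  137   99 6821] 18.415638887281432
stage c [593. -12.] 1.35101055370626
[594.2 -13.5  48.4]
lid 17910 [[559.4 -41.2 131.3]
 [594.6 -15.6 142.9]
 [627.8  19.3 152.4]]
[590.4 -11.6  82.6] jar axis at TCP
```

Request:
{"fn": "send_rows", "kwargs": {"rows": [[6, 4, 0.5, 0], [7, 0, 0, 0], [7, 0, 0, 0], [5, 0, 0, 0], [3, 0, 0, 0], [0, 0, 0, 0]]}}

```text
t: 18.88
ee_pos: [593.8, -21.1, 51.7]
orientation: [1.87, 0.58, -1.802]
ft_force: [-1.2, 0.3, -2.5]
width: 61.5
```

```bash
python3 - <<'E'
from h import *
o,R=state(); print(togo([594,-16,48],R,o['ee_pos']))
E
```

```text
t 18.88 pos [593.8 -21.1  51.7] F [-1.2  0.3 -2.5] M [0.09 0.13 0.01] w 61.5
q [-0.044  0.601  1.82  -0.035  0.674  2.477]
R [[0.0449, 0.602, -0.7972], [-0.0241, -0.7971, -0.6033], [-0.9987, 0.0463, -0.0212]] yaw z -2.4937
[ 3.6 -4.2 -3.2]
```

Request:
{"fn": "send_rows", "kwargs": {"rows": [[0, -3, -2.5, 0], [2, 0, 0, 0], [0, 0, 0, 0]]}}

```text
t: 19.13
ee_pos: [593.7, -17.4, 48.7]
orientation: [1.869, 0.58, -1.804]
ft_force: [0.8, -0.4, -2.5]
width: 61.3
```

```bash
python3 - <<'E'
from h import *
o,R=state(); print(togo([594,-16,48],R,o['ee_pos']))
E
```

```text
t 19.13 pos [593.7 -17.4  48.7] F [ 0.8 -0.4 -2.5] M [0.05 0.17 0.  ] w 61.3
q [-0.038  0.607  1.82  -0.036  0.67   2.485]
R [[0.0435, 0.6014, -0.7977], [-0.0241, -0.7976, -0.6027], [-0.9988, 0.0455, -0.0202]] yaw z -2.4946
[ 0.7 -1.  -1. ]
```

Nearly down. I'll lower gently until contact.

Request:
{"fn": "send_rows", "kwargs": {"rows": [[1, 0, 0, 0], [0.5, 0, 0, 0], [0, 0, 0, 0]]}}

```text
t: 19.38
ee_pos: [594.1, -17.0, 48.1]
orientation: [1.869, 0.58, -1.803]
ft_force: [-0.0, 0.7, -3.0]
width: 61.7
```

```bash
python3 - <<'E'
from h import *
o,R=state(); print(togo([594,-16,48],R,o['ee_pos']))
d=grab('side','s14');a=d['img'][100:270,250:420,::-1]; cv2.imwrite('pics/s14c.png',cv2.resize(a,None,fx=3.4,fy=3.4,interpolation=cv2.INTER_CUBIC))
E
```

```text
t 19.38 pos [594.1 -17.   48.1] F [-0.   0.7 -3. ] M [0.08 0.15 0.01] w 61.7
q [-0.037  0.608  1.82  -0.037  0.669  2.485]
R [[0.0444, 0.6021, -0.7972], [-0.0243, -0.7971, -0.6034], [-0.9987, 0.0462, -0.0207]] yaw z -2.4937
[ 0.1 -0.9 -0.5]
```

View pics/s14c.png

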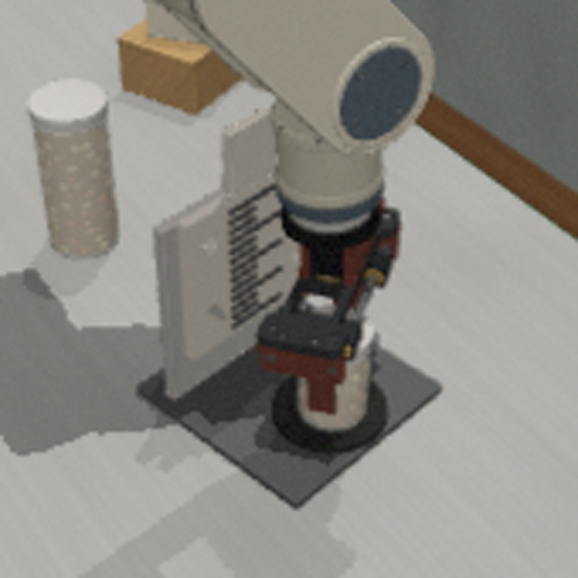

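Request:
{"fn": "send_rows", "kwargs": {"rows": [[1, 0, 0, 0], [0.5, 0, 0, 0], [0, 0, 0, 0]]}}

```text
t: 19.68
ee_pos: [594.5, -16.9, 48.1]
orientation: [1.87, 0.58, -1.802]
ft_force: [0.4, 0.9, -3.1]
width: 61.1
```

Request:
{"fn": "send_rows", "kwargs": {"rows": [[1.5, 0, 0, 0], [1.5, 0, 0, 0], [0, 0, 0, 0]]}}

```text
t: 19.93
ee_pos: [595.0, -16.9, 48.4]
orientation: [1.87, 0.579, -1.801]
ft_force: [0.9, -0.3, -3.6]
width: 61.4
```

Request:
{"fn": "send_rows", "kwargs": {"rows": [[3, 0, 0, 0], [2, 0, 0, 0]]}}

```text
t: 20.1
ee_pos: [595.8, -17.1, 47.3]
orientation: [1.871, 0.579, -1.8]
ft_force: [-11.4, 0.9, 27.0]
width: 61.4
```

```bash
python3 - <<'E'
from h import *
o,R=state(); print(togo([594,-16,48],R,o['ee_pos']))
E
```

```text
t 20.1 pos [595.8 -17.1  47.3] F [-11.4   0.9  27. ] M [-0.17  2.08 -0.03] w 61.4
q [-0.037  0.61   1.818 -0.038  0.665  2.486]
R [[0.047, 0.6025, -0.7967], [-0.0251, -0.7967, -0.6039], [-0.9986, 0.0484, -0.0224]] yaw z -2.493
[-0.8 -1.9  0.8]
```

Firm contact at TCP z 47.3. I'll ease off slightly, then release.

Request:
{"fn": "send_rows", "kwargs": {"rows": [[-0.5, 0, 0, 0], [0, 0, 0, 0]]}}

```text
t: 20.27
ee_pos: [596.3, -17.1, 48.6]
orientation: [1.872, 0.578, -1.798]
ft_force: [-0.2, 0.8, -2.0]
width: 61.2
```

Request:
{"fn": "send_rows", "kwargs": {"rows": [[1.5, 0, 0, 0], [0.5, 0, 0, 0], [0.3, 0, 0, 0], [0, 0, 0, 0], [0, 0, 0, 0], [0, 0, 0, 0]], "fingers": 1}}

```text
t: 20.77
ee_pos: [597.4, -17.2, 44.8]
orientation: [1.873, 0.578, -1.797]
ft_force: [0.1, -0.3, -0.1]
width: 88.1
```

```bash
python3 - <<'E'
from h import *
o,R=state(); print(togo([594,-16,48],R,o['ee_pos']))
d=grab('side','s15');a=d['img'][100:270,250:420,::-1]; cv2.imwrite('pics/s15c.png',cv2.resize(a,None,fx=3.4,fy=3.4,interpolation=cv2.INTER_CUBIC))
d=grab('wrist','w15')
E
```

```text
t 20.77 pos [597.4 -17.2  44.8] F [ 0.1 -0.3 -0.1] M [ 0.11  0.17 -0.04] w 88.1
q [-0.037  0.615  1.817 -0.038  0.659  2.486]
R [[0.0499, 0.6024, -0.7967], [-0.025, -0.7967, -0.6039], [-0.9984, 0.0501, -0.0247]] yaw z -2.493
[-3.4 -2.9  1.9]
```

View pics/s15c.png

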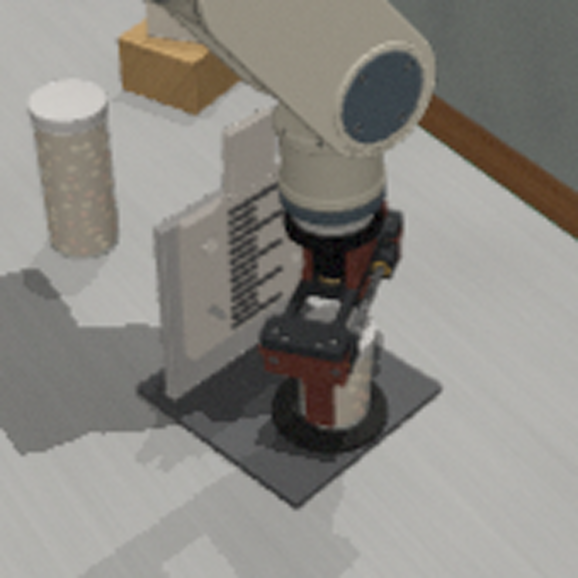

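View pics/w15.png

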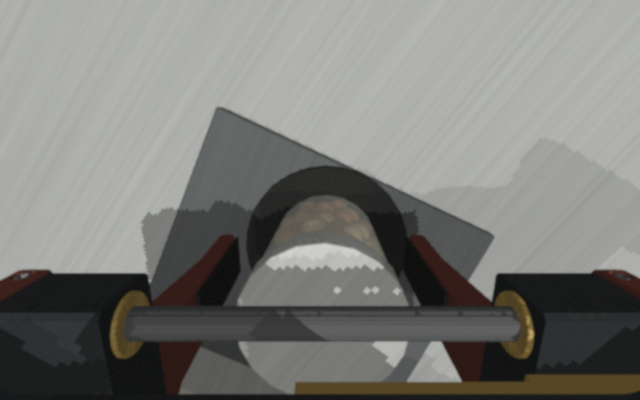

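The jar stands on the stage with both fingers clear of it. Retreating straight up, then outward.

Request:
{"fn": "send_rows", "kwargs": {"rows": [[-10, 0.5, 0, 0], [-20, 1, 0, 0], [-20, 1, 0, 0], [-25, 1, 0, 0], [-30, 3, 0, 0], [-30, 20, 10, 0], [-30, 25, 10, 0], [-10, 30, 15, 0], [0, 30, 15, 0], [0, 20, 10, 0]]}}

```text
t: 21.7
ee_pos: [619.5, -154.2, 240.2]
orientation: [1.867, 0.583, -1.79]
ft_force: [0.2, -0.2, -0.1]
width: 88.1
```

Request:
{"fn": "send_rows", "kwargs": {"rows": [[0, 30, 15, 0], [0, 30, 15, 0], [0, 30, 15, 0], [0, 0, 0, 0], [0, 0, 0, 0]]}}

```text
t: 22.12
ee_pos: [639.6, -262.9, 251.3]
orientation: [1.873, 0.573, -1.785]
ft_force: [-0.0, 0.8, -0.2]
width: 87.8
```

```bash
python3 - <<'E'
from h import *
o,R=state()
for n in ('side','top'): grab(n,n+'16')
d=load('side16');a=d['img'][100:340,250:470,::-1]; cv2.imwrite('pics/s16c.png',cv2.resize(a,None,fx=2.4,fy=2.4,interpolation=cv2.INTER_CUBIC))
for n in ('side','top'):
    d=load(n+'16'); C=cloud(d); Z=C[...,2]
    m=(d['depth']>0)&(Z>100)&(Z<114)&(abs(C[...,0]-593)<45)&(abs(C[...,1]+15)<45); P=C[m]
    if len(P): print(n,'lid',len(P),P.mean(0).round(1),np.percentile(P,[1,99],axis=0).round(1))
E
python3 home.py top16 top0 side16 side0
```

```text
t 22.12 pos [ 639.6 -262.9  251.3] F [-0.   0.8 -0.2] M [ 0.08  0.2  -0.08] w 87.8
q [-0.405  0.464  1.496 -0.005  1.116  2.086]
R [[0.0585, 0.6054, -0.7938], [-0.0299, -0.7937, -0.6076], [-0.9978, 0.0593, -0.0283]] yaw z -2.4883
side lid 309 [594.2 -20.1 107.8] [[566.8 -47.7 100.4]
 [624.   12.  111.1]]
top lid 440 [594.2 -16.6 107.9] [[565.5 -46.  101.9]
 [623.4  11.4 112.8]]
top16 tab 96 slope -0.0018 x0 10.1 edges [ 5.2 14.8] y [-23.5  25.2] z 262.7 zslope 0.0122
top16 body 160 slope -0.0046 x0 9.0 edges [-8.  14.9] y [-73.3  75.7] z 202.5 zslope -0.0032
top16 panel 359 slope 0.0009 x0 -4.9 edges [-12.7  17.1] y [-82.2  83.5] z 194.7 zslope -0.0031
top0 tab 96 slope 0.0062 x0 10.7 edges [ 6.  15.5] y [-24.3  24.4] z 263.0 zslope -0.009
top0 body 158 slope -0.0114 x0 9.7 edges [-8.3 16. ] y [-73.2  74.8] z 203.1 zslope -0.0069
top0 panel 358 slope -0.0025 x0 -5.8 edges [-12.8   8.4] y [-82.1  83.5] z 194.8 zslope -0.002
side16 tab 80 slope 0.0154 x0 12.4 edges [ 5.1 17. ] y [-22.1  26.8] z 262.3 zslope 0.0255
side16 body 159 slope 0.0127 x0 12.6 edges [ 5.8 17. ] y [-71.3  76.1] z 203.3 zslope 0.0032
side16 panel 200 slope 0.044 x0 6.0 edges [-12.9  19.4] y [-81.2  81.9] z 194.9 zslope 0.0044
side0 tab 81 slope 0.0055 x0 13.1 edges [ 5.8 17.3] y [-22.3  27.8] z 262.1 zslope 0.0025
side0 body 163 slope 0.0089 x0 13.4 edges [ 5.9 17.8] y [-71.9  76.5] z 203.2 zslope -0.0022
side0 panel 201 slope 0.0423 x0 5.4 edges [-13.2  19. ] y [-82.2  84.8] z 195.1 zslope 0.0044
```

View pics/s16c.png

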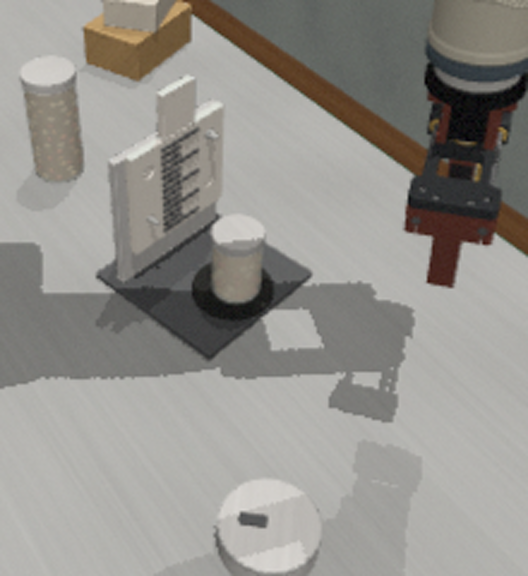

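View pics/top16.png

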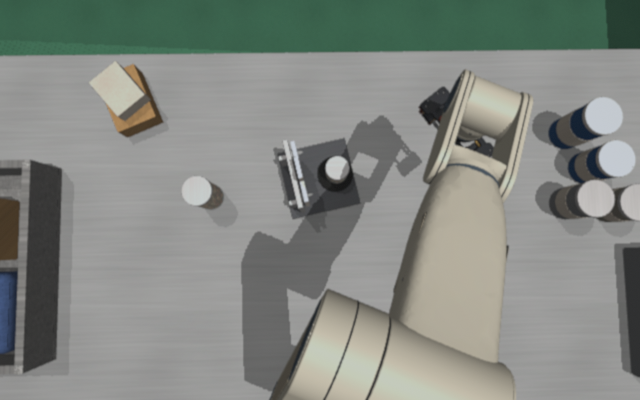

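Jar lid at about (594,−17) with its top at z 108; that is 3–4 mm from the stage centre. The plate's depth and height are within 1 mm of the start, with ribs outward. The tin and tall jar have not moved. Handing in.

```bash
python3 - <<'E'
from h import *
print(ctrl.close_job())
E
```

```text
the job is handed in; nothing more can be done
None
```

The job is done and handed in at about 22 s of the 72 s. The plate is back on both pins with its ribbed side outward, and the short jar stands upright on the rubber stage.

**What I did:** I gripped the plate by its tab, drew it off the pins and turned it half round. I then slid it back to the collars, pressing with about 4 N, and let go. After that I picked up the short jar, set it on the stage and moved the arm clear.

**Last checks:**
- **Plate:** Its depth and height agree with its starting (home) position to within about 1 mm. Both pins show through it, and it is square to within a few hundredths of a radian.
- **Jar:** It is about 3–4 mm from the stage centre, with its lid top at about z 108, as expected.
- **Bystanders:** The tall jar and the tin look unmoved in the pictures. I compared them by eye and did not measure them again.

**What did not agree or go smoothly:**
- The cameras disagreed by 2–3 mm in places. The side camera put the jar lid at y −20 where the top camera put it at −17.
- Two estimates of the sideways shift for rehanging the plate differed by about 3 mm. I used the one from the wrist camera, which saw the plate and pins together, and the plate went on without force.
- The tool drifted to about 0.06 rad of tilt while moving down. The jar was picked up and set down at nearly the same tilt.
- Setting the jar down touched with 27 N for a moment, so I eased off before letting go.

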